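# Unlock the sweet-forming die and show it to the inspection camera

### The arm

A 6-joint arm with a two-finger parallel gripper is mounted at the origin on the work surface. World frame = base frame: x ahead of the robot, y to its left, z up, the work surface at z = 0. Lengths are in m, angles in rad, forces in N, time in s.
With the tool pointing down it reaches from about 0.225 to 0.875 m from the base axis. Payload 3.4 kg.
Tool frame: the origin (TCP) lies on the centre line of the jaws, within the pads' length; the fingertips stand 17 mm ahead of it and the grasp point (between the pads) lies 2 mm behind it (nose_length is the distance from the TCP to the fingertips, in m); z points along the fingers, y is the line along which they close (so a half turn about z gives the same grasp; the last joint's range is limited). The gripper opens to 85 mm and grips with 20 to 120 N. Pads are 22 mm wide; open, the fingers measure 114 mm over their backs; the gripper's body (76 mm by 85 mm) begins 54 mm behind the grasp point. The pads swing forward as they close: fully open they stand 13 mm farther back than shut.
Start: joints at [1.077, 0.276, 1.505, -0, 1.361, -0.121], TCP at [0.209, 0.536, 0.248] pointing down, gripper open.
Joint ranges: [-2.89, 2.89], [-0.75, 2.08], [0.22, 2.7], [-1.18, 4.32], [0.11, 2.71], [-2.7, 2.7]. Speed limits (rad/s): [2.57, 2.57, 3.14, 3.14, 3.14, 3.14].

### API

Orientations are given as a unit quaternion [w, x, y, z].
In Python, from rig import get_state, get_image, sign_off, find_in, place_of, nose_length gives the robot as it stands.
- The arm moves only by the tool apply_moves, never from a script. Its argument "deltas" is one flat list of numbers, 5 for each row, row after row: the finger opening in mm, from 0 to 85.4, then the shift along the tool's x, y, z in mm, then the turn about the tool's z in degrees. A call has 1 to 12 rows; each row is the pose to reach, as a shift and turn from the pose commanded when the call began, along the tool's axes at that moment; what a row does not reach only later rows make up. A row lasts 1/12 s, in which the tool goes at most 41.7 mm and 7.16 degrees, less where a joint would pass 70% of its speed; a pose out of reach is approached as far as the arm can. A call with a gripper value outside its range is refused whole. The fingers move at their own pace and stop on an object; "squeeze" is the grip in N (left out, the last holds). Time passes only in rows, so rows that repeat a pose let the fingers close. It gives the time, the measured TCP pose, the force, the opening and the grip force at its end, in the units of the state.
- get_state(): the state, without advancing time (a new reading comes with each control period).
- get_image(name): name is "scene" or "side" or "wrist"; returns a dict with "frame" (400x640x3 uint8, red, green, blue), "K" (3x3 intrinsics, pixels), "k1" (the pictures are not rectified: a ray, as slopes to the right and down, at radius r is drawn at 1 + k1 r^2 times it, then the intrinsics apply), "position" and "orientation" of the camera in the world. Camera axes: x right, y down, z forward; pixel columns grow to the right and rows downward; lengths in m; the calibration is good to about 2 mm. A picture is of the moment at which its call begins. There is no depth.
- sign_off(): hands the job in; it is judged then, once.
Trained networks look in a picture, given as the dict that the camera call returned (one of the last four; its "shot" number tells which), for a name from the list of things; names that differ only in an ending like _2 or _b are one class to them, and where a whole thing is asked for, a point or a joint stands for the part that bears it (a point fixed in the world has none). Each returns a list of dicts, best first, with "score" (0 to 1); they miss things now and then, are a little off and sometimes report something else, mostly with a low value. They report only what shows in the picture. A call takes as long as a camera call. They do not tell look-alikes from the thing itself.
- find_in(query, picture): "point" ([column, row] in pixels, amid what is visible of it).
- place_of(query, picture): "point" ([column, row] in pixels: a listed point, or the origin of a listed thing).
The state is a dict: "clock": time; "qpos": joint angles; "qd": joint speeds; "effort": joint torques, N m; "position": TCP position; "ee_rot": TCP orientation; "contact_force": force on the tool from outside, world axes, zero at the start; "moment": the same for the moment, N m; "width": finger opening in m; "gripper_force": force on a finger pad.
Only numpy, scipy, OpenCV 4.12 (cv2) and the standard library are available. Lean on these libraries where they do the work, as an engineer would, in place of code of your own. Each camera call takes 0.05 s, during which the arm holds its last target. There are 200 camera calls.

### The job

Take the bar-headed key from the wooden rack, push it fully home in the lock of the die holder and turn it counter-clockwise as far as it goes, so that the tongue swings off the round die; leave the key in the lock. Then lift the die out by its boss and hold it in the air in front of the inspection camera, underside square to the lens and centred 110 mm in front of it, without touching the camera and leaving the other things on the table where they are. Finish while still holding the die there, quite still.

Things in the scene. Friction and masses are not known exactly. Their poses are not given: they have to be found in the camera images.
- key: Steel key upright in one hole of the rack, shank down. Shank 12 mm square, 22 mm long (last 6 mm tapers to 8 x 8); above it a flat bar head 10 mm thick (its x), 34 mm wide (its y), 40 mm tall; total 62 mm, 0.09 kg. Origin: centre of the shank's lower end, in the rack 10 mm above the table; z up the shank. The square shank fits the lock in any of four quarter turns.
- key_tip (a point): Centre of the lower end of the key's shank (the key's origin).
- rack: Fixed wooden rack block, 60 x 140 mm (x, y), 30 mm high, with two holes 14 mm square and 20 mm deep, at y = -40 and +40 mm; key in one, stamp in the other, either way round. Origin: centre of its underside.
- stamp: Round-headed marking stamp in the other hole of the rack, same steel as the key: square shank, round head of 28 mm diameter, 60 mm tall. Leave it. Origin: lower end of its shank, z up.
- lock_mouth (a point): Centre of the mouth of the lock's key hole, on the top of the brass cylinder (44 mm diameter, top 40 mm above table). Hole 14 mm square along this x and y, 24 mm deep, 2 mm chamfer; fully home, the key's bar head rests on this face. z up, the turning axis. Turns with the cylinder; y points along the steel tongue (14 mm wide, 52 mm from the axis), at first over the die's rim.
- lock (a joint): Angle of the lock cylinder, rad, growing counter-clockwise seen from above: 0 tongue over the die, 1.2 end stop, die fully free. Starts between 0 and 0.15. Friction about 0.06 N m; stays where it is left. The key has about 0.15 to 0.2 rad of play in the hole.
- holder: Fixed grey die holder, 100 x 165 mm, lying flat. Origin: centre of its underside, z up. The lock axis is at y = -35 mm, the die's pocket (63 mm wide, 8 mm deep, top edge 24 mm above the table) at y = +35 mm in its frame.
- die: Round steel forming die in the holder's pocket: disc 60 mm in diameter, 14 mm thick, with a round gripping boss on top, 22 mm in diameter and 40 mm tall (total 54 mm). 0.24 to 0.44 kg. Origin: centre of its underside, the face with six dark slots; z runs up through the boss. In the holder the underside is 16 mm above the table, the boss top 70 mm.
- die_face (a point): Centre of the die's underside (the die's origin).
- camera: Fixed low camera stand on a black 90 x 90 mm foot; the whole camera is at most about 120 mm tall. Origin: on the table under the head's tilt axis, z up; the head leans towards -x.
- camera_head: White camera head, 44 x 50 mm, between two uprights, tilted back towards the robot by 0.25 to 0.6 rad from vertical. Origin: on its tilt axis, 80 mm above the table; its z axis is the optical axis, pointing out of the lens. The lens front is 34 mm out along z.
- view_point (a point): Point on the optical axis 145 mm from the head's origin, 110 mm in front of the lens, same axes as the head: the centre of the die's underside belongs here, the die's z axis along this z axis (boss away from the lens).
- square_die: Bystander: square steel die, 54 x 54 x 14 mm with a 22 mm boss, 48 mm tall. Origin under its centre.
- jar: Bystander: glass jar, 68 mm diameter, 100 mm tall. Origin under its centre.
- bowl: Bystander: steel bowl, 120 mm diameter, 50 mm tall. Origin under its centre.
- brush: Bystander: hand brush lying on the table.
- collar: Bystander: steel ring, 60 mm diameter, 12 mm high. Origin under its centre.
- beaker: Bystander: clear plastic beaker, 70 mm diameter, 85 mm tall. Origin under its centre.
Mind the look-alikes: they are no part of the job. What is shaped like the die but blue or pink is not meant.

How it is judged:
On the way, in this order (a step that is already met when the one before it is completed fails the run):
1. the key is home in the lock (horizontal distance between key_tip and lock_mouth below 0.006 m and z of key_tip in the frame of lock_mouth below -0.015 m), for 0.1 s.
2. the key has turned the lock counter-clockwise to its stop, within 0.2 rad (all of step 1 and value of joint lock above 1 rad), for 0.1 s.
3. the die is lifted clear of the holder in the fingers (height (world z) of die_face above 0.06 m and contact force between die and the fingers above 1 N), for 0.1 s.
At the end, for the whole second after the job is handed in: Key home in the lock (15 mm deep, within 6 mm of the axis), lock beyond 1.0 rad; die held by the fingers alone, still, its underside's centre within 20 mm of the view point and over 140 mm up, axis within 0.2 rad of the optical axis, boss away from the lens; other things within 40 mm of their start (all of step 2 and distance between die_face and view_point below 0.02 m and angle between the z axis of die and the z axis of view_point, either way round below 0.2 rad and angle between die's own z axis and vertical below 1.2 rad and height (world z) of die_face above 0.14 m and contact force between die and the fingers above 1 N and contact force between die and camera below 0.2 N and contact force between die and holder below 0.2 N and linear speed of die below 0.03 m/s and angular speed of die below 0.2 rad/s and distance of each of stamp, square_die, jar, bowl, brush, collar, beaker from where it was at the start of the episode below 0.04 m); the arm keeps its last pose, push and grip.
It fails at once if the camera is struck or pushed (contact force between camera and anything else above 3 N).
It fails at once if a bystander is knocked over or pushed away (more than 40 mm or 0.6 rad) (distance of any of stamp, square_die, jar, bowl, brush, collar, beaker from where it was at the start of the episode above 0.04 m or angle between any of stamp, square_die, jar, bowl, beaker's own z axis and vertical above 0.6 rad).
It also fails if it takes over 56 s, if anything falls off the work surface, if the arm or the gripper's body presses on something with over 40 N, if the wrist force passes 120 N, or if a joint passes its speed limit or range.

## Working session

There is one attempt and no reset: what is moved stays moved. The work goes in short steps, Python scripts to look and compute and a tool call to move; the robot and the scene stay as the last step left them, time stands still between calls to the robot, and variables do not carry over. Pictures are saved under pics/ and viewed, at most 10 in all, crops included, and the job is handed in when it is done.

Besides the shell and the picture viewer there is one more tool, called after ">>>" as name(argument=value, ...), one argument or row to a line, values as JSON. apply_moves: Moves the arm, as the interface text tells. Its arguments: {"type":"object","properties":{"deltas":{"type":"array"},"squeeze":{"type":"number"}},"required":["deltas"]}

```bash
mkdir -p pics; ls
cat > h.py <<'E'
import numpy as np, cv2
from scipy.spatial.transform import Rotation as R
from rig import *
def rot(q): return R.from_quat([q[1],q[2],q[3],q[0]])
def snap(n,name=None):
    p=get_image(n)
    if name: cv2.imwrite('pics/'+name+'.png',p['frame'][:,:,::-1])
    return p
def ray(p,uv):
    K=np.array(p['K']);x=(np.array(uv)-K[:2,2])/[K[0,0],K[1,1]]
    rd=np.linalg.norm(x);r=rd
    for _ in range(30): r=rd/(1+p['k1']*r*r)
    x=x*(r/rd if rd>0 else 1)
    d=rot(p['orientation']).apply([x[0],x[1],1]);return np.array(p['position']),d/np.linalg.norm(d)
def onz(p,uv,z):
    o,d=ray(p,uv);return o+d*(z-o[2])/d[2]
def proj(p,X):
    c=rot(p['orientation']).inv().apply(np.atleast_2d(X)-np.array(p['position']));s=c[:,:2]/c[:,2:]
    s=s*(1+p['k1']*(s**2).sum(1,keepdims=True));K=np.array(p['K']);return s*[K[0,0],K[1,1]]+K[:2,2]
def tri(*rs):
    A=0;b=0
    for o,d in rs:
        M=np.eye(3)-np.outer(d,d);A=A+M;b=b+M@o
    return np.linalg.solve(A,b)
E
python3 - <<'E'
from h import *
np.set_printoptions(precision=3,suppress=True)
s=get_state();print(s['clock'],s['position'],s['ee_rot'],s['width'])
P={n:snap(n,n+'0') for n in('scene','side','wrist')}
im=[P[n]['frame'] for n in P]
for n in P:
    print(n,P[n]['position'],P[n]['K'][0],P[n]['k1'])
    for q in('key','key_tip','rack','stamp','lock_mouth','holder','die','die_face','camera','camera_head','view_point','square_die','jar','bowl','brush','collar','beaker'):
        print(q,[(np.round(r['point']).tolist(),round(r['score'],2)) for r in place_of(q,P[n])[:3]])
E
```

```text
pics
0.0 [0.209 0.535 0.247] [-0.     0.185  0.983 -0.001] 0.08502066628560481
scene [ 1.059 -0.9    0.896] [496.963   0.    322.202] -0.0507572628796214
key [([349.0, 309.0], 0.65), ([230.0, 324.0], 0.62)]
key_tip [([227.0, 329.0], 0.48)]
rack [([244.0, 319.0], 0.71)]
stamp [([248.0, 304.0], 0.65)]
lock_mouth [([304.0, 241.0], 0.5)]
holder [([313.0, 248.0], 0.78)]
die [([281.0, 232.0], 0.8), ([320.0, 240.0], 0.72), ([321.0, 239.0], 0.29)]
die_face [([349.0, 259.0], 0.87), ([303.0, 241.0], 0.75), ([318.0, 238.0], 0.74)]
camera [([395.0, 204.0], 0.98), ([178.0, 318.0], 0.21)]
camera_head [([396.0, 186.0], 0.61)]
view_point [([322.0, 201.0], 0.3)]
square_die [([321.0, 200.0], 0.6)]
jar [([412.0, 253.0], 0.9), ([322.0, 200.0], 0.23)]
bowl [([344.0, 169.0], 0.93), ([351.0, 311.0], 0.57), ([176.0, 318.0], 0.29)]
brush [([174.0, 318.0], 0.67), ([350.0, 309.0], 0.58)]
collar [([264.0, 247.0], 0.65), ([318.0, 201.0], 0.29)]
beaker [([176.0, 319.0], 0.84), ([230.0, 324.0], 0.71)]
side [ 0.145 -1.239  1.21 ] [513.452   0.    325.215] -0.09683741538670243
key [([341.0, 323.0], 0.65)]
key_tip [(
[... 249 characters left out ...]
), ([343.0, 236.0], 0.69), ([307.0, 234.0], 0.52)]
die_face [([276.0, 249.0], 0.76), ([340.0, 234.0], 0.66), ([306.0, 233.0], 0.53)]
camera [([321.0, 191.0], 0.72)]
camera_head [([319.0, 174.0], 0.46)]
view_point []
square_die [([282.0, 270.0], 0.54), ([272.0, 216.0], 0.45)]
jar [([362.0, 208.0], 0.81)]
bowl []
brush [([385.0, 261.0], 0.96), ([303.0, 346.0], 0.26)]
collar []
beaker [([304.0, 342.0], 0.73)]
wrist [0.148 0.559 0.373] [359.352   0.    317.439] -0.0739628297835542
key []
key_tip [([265.0, 353.0], 0.65)]
rack []
stamp []
lock_mouth []
holder []
die []
die_face []
camera []
camera_head []
view_point []
square_die []
jar []
bowl [([265.0, 353.0], 0.96)]
brush []
collar []
beaker []
```

Run:
```python
import cv2
a=cv2.imread('pics/scene0.png')[130:360,140:460];b=cv2.imread('pics/side0.png')[130:370,220:440]
cv2.imwrite('pics/sc.png',cv2.resize(a,None,fx=2.5,fy=2.5,interpolation=2));cv2.imwrite('pics/si.png',cv2.resize(b,None,fx=2.5,fy=2.5,interpolation=2))
```

```text
(no output)
```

View pics/sc.png

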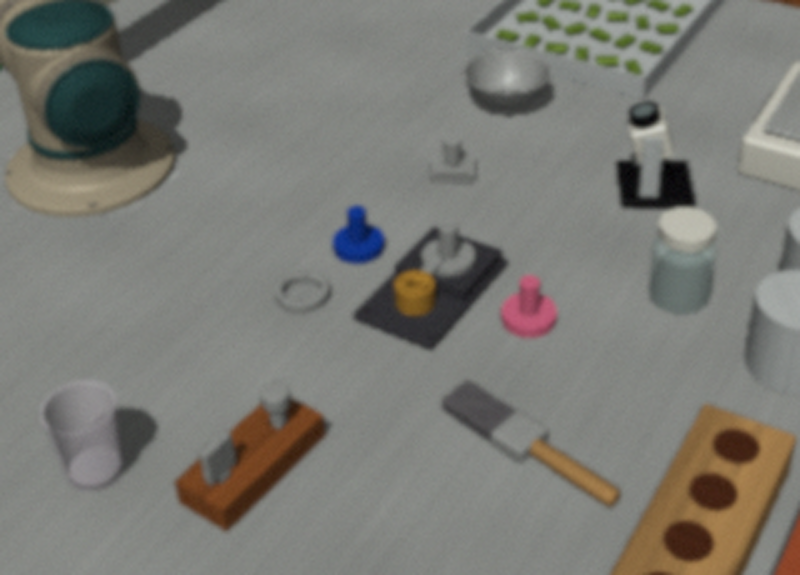

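View pics/si.png

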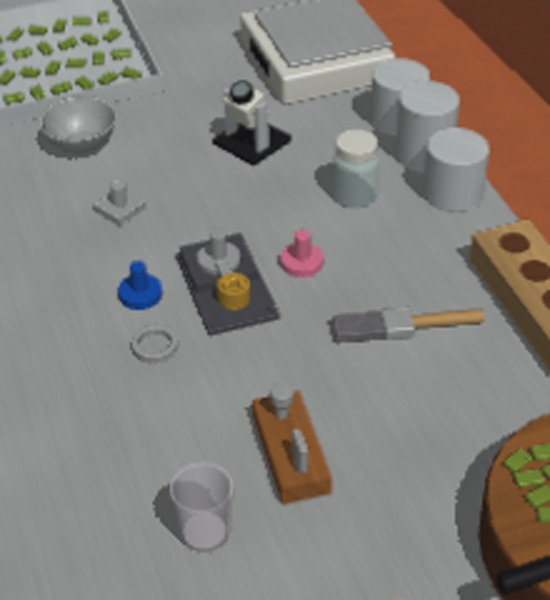

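Both pictures show the scene well: in scene crop the key head is near (218,460), stamp (278,395), brass lock (415,285), die boss top (448,232), camera foot (655,185); blue/pink look-alikes at (357,240)/(530,310). Side crop: key (300,450), lock top (233,283), boss top (218,237), camera head (243,105).

Run:
```python
from h import *
np.set_printoptions(precision=3,suppress=True)
a=get_image('scene');b=get_image('side')
def S(x,y):return np.array([140+x/2.5,130+y/2.5])
def D(x,y):return np.array([220+x/2.5,130+y/2.5])
for n,u,v,z in[('keytop',(222,442),(300,432),.072),('stamptop',(278,390),(283,393),.07),('locktop',(415,279),(234,283),.04),('bosstop',(448,232),(218,236),.07),
 ('camfoot',(656,184),(252,138),.005),('headtop',(645,110),(240,90),.12),('jar',(688,225),(357,145),.1),('pink',(531,281),(302,235),.05),('blue',(357,210),(138,266),.05),('sq',(453,147),(118,187),.045),('collar',(303,292),(155,343),.01),('beaker',(80,405),(202,487),.085),('bowl',(508,70),(76,120),.05),
 ('holderA',(432,348),(278,318),.014),('holderB',(356,314),(208,331),.014),('holderC',(433,228),(182,246),.014),('holderD',(507,262),(243,235),.014),('rack1',(226,512),(328,476),.03),('rack2',(326,418),(300,393),.03),('rack3',(178,484),(283,488),.03)]:
    print(n,onz(a,S(*u),z),onz(b,D(*v),z),tri(ray(a,S(*u)),ray(b,D(*v))))
```

```text
keytop [ 0.491 -0.343  0.072] [ 0.489 -0.336  0.072] [ 0.489 -0.339  0.071]
stamptop [ 0.495 -0.265  0.07 ] [ 0.492 -0.271  0.07 ] [ 0.494 -0.265  0.066]
locktop [ 0.506 -0.035  0.04 ] [ 0.508 -0.04   0.04 ] [ 0.507 -0.039  0.041]
bosstop [0.516 0.02  0.07 ] [0.507 0.025 0.07 ] [0.51  0.032 0.062]
camfoot [0.651 0.297 0.005] [0.651 0.302 0.005] [0.65  0.301 0.004]
headtop [0.637 0.275 0.12 ] [0.625 0.275 0.12 ] [0.63  0.293 0.108]
jar [0.752 0.116 0.1  ] [0.746 0.111 0.1  ] [0.75  0.121 0.094]
pink [0.622 0.01  0.05 ] [0.623 0.009 0.05 ] [0.623 0.008 0.051]
blue [0.391 0.028 0.05 ] [0.394 0.027 0.05 ] [0.394 0.025 0.053]
sq [0.421 0.199 0.045] [0.412 0.208 0.045] [0.414 0.212 0.038]
collar [ 0.389 -0.082  0.01 ] [ 0.384 -0.081  0.01 ] [ 0.385 -0.077  0.005]
beaker [ 0.358 -0.379  0.085] [ 0.358 -0.382  0.085] [ 0.358 -0.38   0.084]
bowl [0.398 0.389 0.05 ] [0.391 0.386 0.05 ] [0.393 0.398 0.043]
holderA [ 0.561 -0.096  0.014] [ 0.549 -0.097  0.014] [ 0.554 -0.083 -0.   ]
holderB [ 0.463 -0.089  0.014] [ 0.455 -0.088  0.014] [ 0.457 -0.08   0.005]
holderC [0.46  0.08  0.014] [0.471 0.085 0.014] [0.467 0.069 0.026]
holderD [0.565 0.065 0.014] [0.559 0.077 0.014] [0.56  0.077 0.009]
rack1 [ 0.517 -0.379  0.03 ] [ 0.509 -0.375  0.03 ] [ 0.511 -0.372  0.022]
rack2 [ 0.531 -0.242  0.03 ] [ 0.524 -0.245  0.03 ] [ 0.526 -0.238  0.023]
rack3 [ 0.459 -0.375  0.03 ] [ 0.454 -0.373  0.03 ] [ 0.455 -0.371  0.026]
```

```bash
cat >> h.py <<'E'
def go(xyz,phi=None):
    s=get_state();Q=rot(s['ee_rot']);M=Q.as_matrix();d=M.T@(np.array(xyz)-s['position'])*1000
    cur=np.degrees(np.arctan2(M[1,1],M[0,1]))
    t=0 if phi is None else -((phi-cur+180)%360-180)
    print('shift',d.round(1),'turn',round(t,1),'phi',round(cur,2),'tilt',np.degrees(np.arccos(-M[2,2])).round(2),'clock',s['clock'],'pos',np.round(s['position'],4),'w',s['width'],'F',np.round(s['contact_force'],1),'q',np.round(s['qpos'],2))
E
python3 - <<'E'
from h import *
p=get_image('wrist');s=get_state()
print((rot(s['ee_rot']).inv()*rot(p['orientation'])).as_matrix().round(3), rot(s['ee_rot']).inv().apply(np.array(p['position'])-s['position']))
go([.5,-.2,.3],0)
E
```

```text
[[ 0.001 -0.965 -0.263]
 [ 1.     0.001 -0.001]
 [ 0.001 -0.263  0.965]] [ 0.06579364 -0.00024718 -0.12597179]
shift [-538.5 -579.2  -51.7] turn 68.6 phi 68.64 tilt 0.0 clock 2.85 pos [0.2094 0.5355 0.2483] w 0.08536206533819654 F [-0.5  0.3  0.1] q [ 1.08  0.28  1.5   0.    1.36 -0.12]
```

>>> apply_moves(
  deltas=[85, -45, -48, -4, 6, 85, -90, -97, -9, 12, 85, -135, -145, -13, 18, 85, -180, -193, -17, 24, 85, -224, -241, -22, 30, 85, -269, -290, -26, 36, 85, -314, -338, -30, 42, 85, -359, -386, -34, 48, 85, -404, -434, -39, 54, 85, -449, -483, -43, 60, 85, -494, -531, -47, 66, 85, -538, -579, -52, 68.6],
)

```text
clock: 3.85
position: [0.3929, 0.0696, 0.2814]
ee_rot: [0.0, 0.708, 0.706, 0.001]
contact_force: [0.5, -0.1, -0.8]
width: 0.0848
gripper_force: 0.0
```

Run:
```python
from h import *
go([.5,-.2,.3],0)
```

```text
shift [-269.2  108.   -18.5] turn -0.2 phi -0.2 tilt 0.08 clock 3.85 pos [0.3929 0.0696 0.2814] w 0.08480666062368147 F [ 0.5 -0.1 -0.8] q [ 0.   -0.02  1.77  0.    1.38  0.  ]
```

>>> apply_moves(
  deltas=[85, -34, 14, -3, 0, 85, -68, 28, -5, 0, 85, -102, 42, -8, 0, 85, -136, 56, -10, 0, 85, -170, 70, -13, 0, 85, -204, 84, -15, 0, 85, -238, 98, -17, 0, 85, -269, 108, -19, 0, 85, -269, 108, -19, 0, 85, -269, 108, -19, 0],
)

```text
clock: 4.68
position: [0.5013, -0.199, 0.2993]
ee_rot: [-0.0, 0.708, 0.706, -0.0]
contact_force: [-0.9, 0.8, -1.1]
width: 0.0849
gripper_force: 0.0
```

Run:
```python
from h import *
np.set_printoptions(precision=4,suppress=True)
go([.5,-.2,.3],0)
p=snap('wrist','w1')
for n,X in [('key',[.49,-.339,.07]),('lock',[.507,-.037,.04]),('boss',[.51,.028,.07])]: print(n,proj(p,X))
for q in('key','key_tip','lock_mouth','holder','stamp'): print(q,[(np.round(r['point'],1).tolist(),round(r['score'],2)) for r in place_of(q,p)[:3]])
cv2.imwrite('pics/w1b.png',cv2.resize(p['frame'][:,:,::-1],(800,500),interpolation=2))
```

```text
shift [-1.  -1.3 -0.7] turn -0.1 phi -0.12 tilt 0.05 clock 4.6833 pos [ 0.5013 -0.199   0.2993] w 0.08487229415200988 F [-0.9  0.8 -1.1] q [-0.51  0.2   1.49  0.    1.46 -0.51]
key [[307.15   294.5518]]
lock [[322.6791   3.202 ]]
boss [[326.5722 -82.7944]]
key [([307.2, 277.1], 0.8), ([495.4, 126.1], 0.53)]
key_tip [([308.0, 275.2], 0.95)]
lock_mouth [([327.2, 8.3], 0.59)]
holder []
stamp [([312.5, 219.1], 0.91)]
```

View pics/w1b.png

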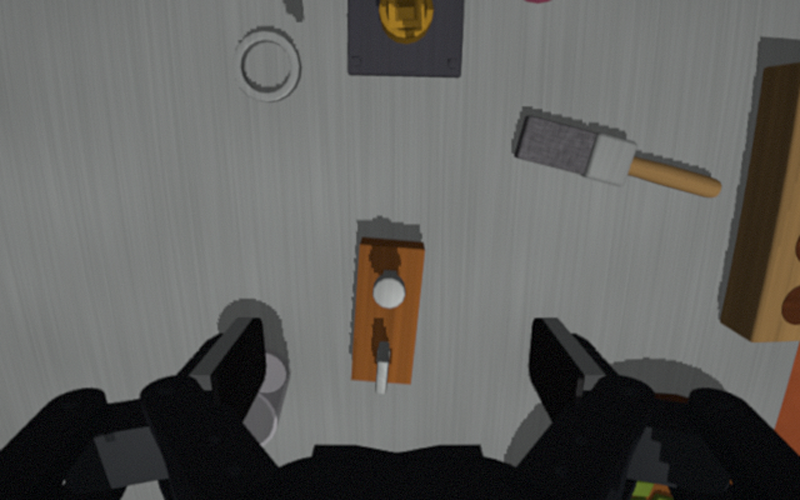

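The wrist view shows the key's head top at about (381,375), stamp (389,292), rack yawed a few degrees clockwise, and the lock at the top edge (405,10).

>>> apply_moves(
  deltas=[70, -35, -3, 35, 0, 60, -70, -6, 70, 0, 50, -105, -9, 105, 0, 50, -137, -11, 135, 0, 50, -137, -11, 140, 0, 50, -137, -11, 140, 0],
)

```text
clock: 5.48
position: [0.4875, -0.3355, 0.1549]
ee_rot: [-0.004, 0.708, 0.707, -0.001]
contact_force: [-0.4, 0.4, -0.7]
width: 0.05
gripper_force: 0.0
```

Run:
```python
from h import *
np.set_printoptions(precision=4,suppress=True)
go([.49,-.338,.06],0)
p=snap('wrist','w2')
print(proj(p,[.49,-.339,.072]))
for q in('key','key_tip','stamp'): print(q,[(np.round(r['point'],1).tolist(),round(r['score'],2)) for r in place_of(q,p)[:3]])
cv2.imwrite('pics/w2b.png',cv2.resize(p['frame'][150:400,220:420,::-1],None,fx=2.4,fy=2.4,interpolation=2))
```

```text
shift [-2.8  3.1 94.9] turn -0.1 phi -0.07 tilt 0.44 clock 5.4833 pos [ 0.4875 -0.3355  0.1549] w 0.04997753319397962 F [-0.4  0.4 -0.7] q [-0.72  0.37  1.61 -0.    1.17 -0.72]
[[321.3091 219.9004]]
key [([316.5, 206.7], 0.79)]
key_tip [([317.5, 203.9], 0.63)]
stamp [([326.5, 102.9], 0.89)]
```

View pics/w2b.png

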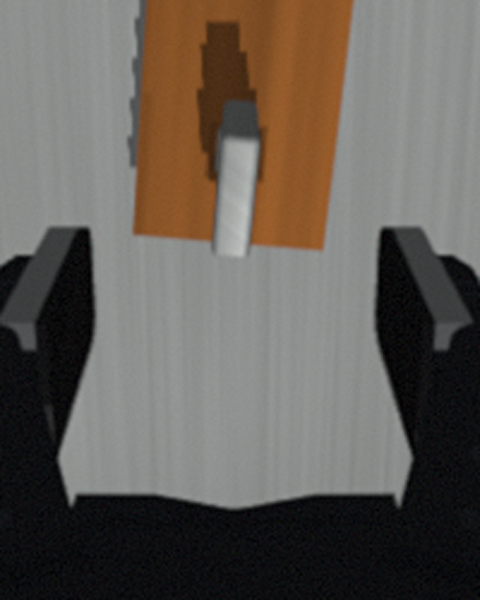

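Key top face corners in the crop: (221,135),(258,138),(248,256),(214,254); rack front edge (134,234)-(323,249).

Run:
```python
from h import *
np.set_printoptions(precision=4,suppress=True)
p=get_image('wrist')
f=lambda x,y,z:onz(p,(220+x/2.4,150+y/2.4),z)
a,b,c,d=[f(*u,.072) for u in((221,135),(258,138),(248,256),(214,254))]
print((a+b+c+d)/4,np.linalg.norm(a-b),np.linalg.norm(a-d))
v=(a+b-c-d);print('key wide yaw',np.degrees(np.arctan2(v[1],v[0])))
r=f(323,249,.03);l=f(134,234,.03);t=f(354,0,.03);print('rack',l,r,t,np.degrees(np.arctan2(*(r-l)[[1,0]])),np.degrees(np.arctan2(*(t-r)[[1,0]])))
e=(t-r)/np.linalg.norm(t-r);m=(l+r)/2
print('hole',m+e*.03)
go(list(((a+b+c+d)/4)[:2])+[.056],np.degrees(np.arctan2(v[1],v[0]))-90)
```

```text
[ 0.492  -0.3477  0.072 ] 0.009667053434241294 0.033667821062294774
key wide yaw 86.29916400427875
rack [ 0.4597 -0.3762  0.03  ] [ 0.5207 -0.3813  0.03  ] [ 0.5276 -0.3008  0.03  ] -4.805230431604964 85.11149129385693
hole [ 0.4927 -0.3489  0.03  ]
shift [-14.    0.7 105.8] turn 3.8 phi 0.12 tilt 0.17 clock 5.7333 pos [ 0.4911 -0.3336  0.1618] w 0.04974258540329857 F [-0.1  1.   0.6] q [-0.71  0.36  1.6   0.    1.18 -0.72]
```

>>> apply_moves(
  deltas=[50, -14, 1, 10, 4.3, 50, -14, 1, 45, 4.3, 50, -14, 1, 80, 4.3, 50, -14, 1, 105, 4.3, 50, -14, 1, 106, 4.3, 50, -14, 1, 106, 4.3, 50, -14, 1, 106, 4.3],
)

```text
clock: 6.32
position: [0.4927, -0.3488, 0.0562]
ee_rot: [0.002, 0.733, 0.681, 0.0]
contact_force: [0.7, -0.6, 1.3]
width: 0.0504
gripper_force: 0.0
```

Run:
```python
from h import *
go([.492,-.348,.056],-4.3)
```

```text
shift [ 0.8 -0.8  0.2] turn 0.1 phi -4.2 tilt 0.23 clock 6.3167 pos [ 0.4927 -0.3488  0.0562] w 0.05038893153216465 F [ 0.7 -0.6  1.3] q [-0.73  0.48  1.71  0.    0.95 -0.66]
```

>>> apply_moves(
  deltas=[0, 0, 0, 0, 0, 0, 0, 0, 0, 0, 0, 0, 0, 0, 0, 0, 0, 0, 0, 0, 0, 0, 0, 0, 0, 0, 0, 0, 0, 0, 0, 0, 0, 0, 0, 0, 0, 0, -10, 0, 0, 0, 0, -25, 0, 0, 0, 0, -50, 0, 0, 0, 0, -85, 0, 0, 0, 0, -85, 0],
  squeeze=60,
)

```text
clock: 7.32
position: [0.4948, -0.3513, 0.1463]
ee_rot: [0.007, 0.733, 0.68, 0.001]
contact_force: [-0.2, -0.5, 0.2]
width: 0.0094
gripper_force: 59.1
```

Run:
```python
from h import *
go([.507,-.12,.16],-4.3)
```

```text
shift [231.5  -4.8 -15.6] turn 0.0 phi -4.27 tilt 0.8 clock 7.3167 pos [ 0.4948 -0.3513  0.1463] w 0.009373463944489277 F [-0.2 -0.5  0.2] q [-0.73  0.39  1.6   0.    1.14 -0.66]
```

>>> apply_moves(
  deltas=[0, 35, 0, -20, 0, 0, 70, -2, -30, 0, 0, 105, -3, -30, 0, 0, 140, -3, -30, 0, 0, 175, -4, -30, 0, 0, 210, -4, -30, 0, 0, 231, -4, -30, 0, 0, 231, -4, -30, 0, 0, 231, -4, -30, 0, 0, 231, -4, -30, 0],
)

```text
clock: 8.15
position: [0.5047, -0.1182, 0.1694]
ee_rot: [0.001, 0.733, 0.68, 0.0]
contact_force: [-0.0, -0.0, -0.0]
width: 0.0095
gripper_force: 59.0
```

Run:
```python
from h import *
np.set_printoptions(precision=4,suppress=True)
go([.507,-.12,.18],-4.3)
p=snap('wrist','w3');np.save('p3.npy',p,allow_pickle=True)
print(proj(p,[.507,-.037,.04]))
for q in('key_tip','lock_mouth','die'): print(q,[(np.round(r['point'],1).tolist(),round(r['score'],2)) for r in place_of(q,p)[:3]])
cv2.imwrite('pics/w3b.png',cv2.resize(p['frame'][:,200:450,::-1],None,fx=1.5*2/2,fy=1.5,interpolation=2))
cv2.imwrite('pics/w3b.png',cv2.resize(p['frame'][60:320,200:450,::-1],None,fx=2.3,fy=2.3,interpolation=2))
```

```text
shift [ -1.6   2.4 -10.6] turn 0.1 phi -4.24 tilt 0.1 clock 8.15 pos [ 0.5047 -0.1182  0.1694] w 0.009476984628560583 F [-0. -0. -0.] q [-0.36  0.25  1.75 -0.    1.14 -0.29]
[[310.7527  79.2441]]
key_tip [([316.3, 233.0], 0.59), ([319.3, 370.6], 0.27)]
lock_mouth [([312.9, 85.7], 0.88)]
die [([161.3, 14.7], 0.88), ([454.2, 18.3], 0.84)]
```

View pics/w3b.png

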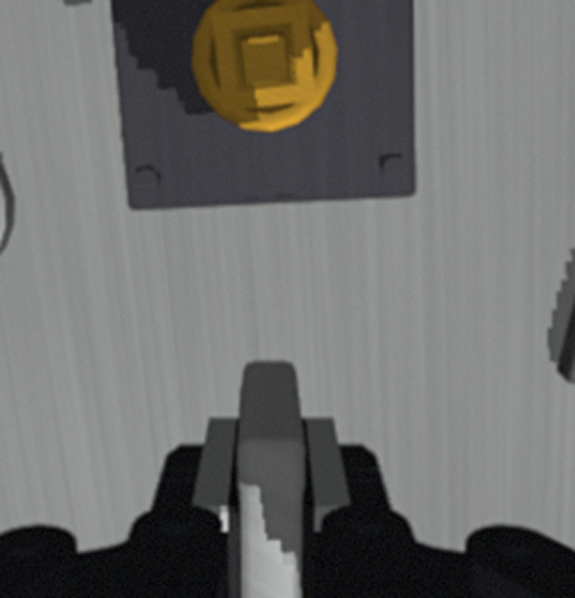

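Brass lock with its hole centred about crop (264,60); key held straight between the pads. Going closer.

>>> apply_moves(
  deltas=[0, 20, 0, 0, 0, 0, 38, 3, 15, -5, 0, 38, 3, 24, -5, 0, 38, 3, 24, -5, 0, 38, 3, 24, -5, 0, 38, 3, 24, -5],
)

```text
clock: 8.85
position: [0.5103, -0.0811, 0.1451]
ee_rot: [0.0, 0.703, 0.711, -0.0]
contact_force: [-0.5, -0.0, -0.3]
width: 0.0092
gripper_force: 59.0
```

Run:
```python
from h import *
np.set_printoptions(precision=4,suppress=True)
p=snap('wrist','w4');go([.507,-.08,.146],1)
s=get_state();M=rot(s['ee_rot']).as_matrix()
tip=s['position']+M@[0,0,.046]
print('lock',proj(p,[.507,-.037,.04]),'tip',proj(p,tip))
for q in('key_tip','lock_mouth'): 
  for r in place_of(q,p)[:2]: print(q,r,onz(p,r['point'],.04))
cv2.imwrite('pics/w4b.png',cv2.resize(p['frame'][60:220,240:400,::-1],None,fx=3.7,fy=3.7,interpolation=2))
```

```text
shift [ 1.2 -3.4 -0.7] turn -0.3 phi 0.65 tilt 0.06 clock 8.9 pos [ 0.5104 -0.0811  0.1453] w 0.009442842589632959 F [-0.3 -0.4 -0.6] q [-0.29  0.27  1.79 -0.    1.08 -0.3 ]
lock [[312.0623 137.2375]] tip [[316.5089 235.9515]]
key_tip {'point': [315.2, 228.6], 'score': 0.83} [ 0.5096 -0.0987  0.04  ]
lock_mouth {'point': [317.6, 142.5], 'score': 0.66} [ 0.5106 -0.0403  0.04  ]
```

View pics/w4b.png

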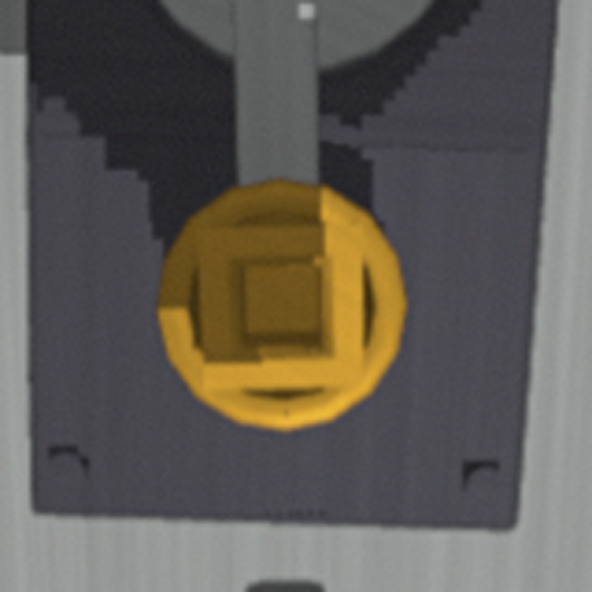

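Run:
```python
from h import *
np.set_printoptions(precision=4,suppress=True)
p=get_image('wrist');s=get_state();M=rot(s['ee_rot']).as_matrix()
f=lambda *v: proj(p,s['position']+M@np.array(v))[0]
for z in(.046,.040,.0241,.0239,-.016):
    for x in(.004,.006,.017): print(z,x,f(x,-.005,z),f(x,.005,z))
print(onz(p,(316.5,142.7),.04))
g=p['frame'].astype(int).sum(2)//3
print(g[208:300:3,316]);
for r in(222,235,250,275): print(r,g[r,296:338])
go([.510,-.0403,.146],1.5)
```

```text
0.046 0.004 [306.1957 228.0909] [325.9019 228.1009]
0.046 0.006 [306.1633 224.3634] [325.929  224.3733]
0.046 0.017 [305.9845 203.4519] [326.0781 203.461 ]
0.04 0.004 [305.8248 232.2364] [326.1742 232.247 ]
0.04 0.006 [305.7899 228.4003] [326.2031 228.4108]
0.04 0.017 [305.5976 206.8619] [326.3628 206.8715]
0.0241 0.004 [304.7152 244.6493] [326.9886 244.6616]
0.0241 0.006 [304.6724 240.4943] [327.0237 240.5064]
0.0241 0.017 [304.4364 217.1063] [327.2172 217.1174]
0.0239 0.004 [304.6999 244.8203] [326.9998 244.8327]
0.0239 0.006 [304.657 240.661] [327.035  240.6732]
0.0239 0.017 [304.4204 217.2478] [327.229 217.259]
-0.016 0.004 [300.7185 289.5069] [329.9219 289.5278]
-0.016 0.006 [300.6393 284.2826] [329.9848 284.3032]
-0.016 0.017 [300.2003 254.5813] [330.3344 254.5998]
[ 0.5101 -0.0402  0.04  ]
[153 155 155  92  68  68  68  68  68  69  67  66  66  69  72  88  91  91
  93  90 167 185 181 177 181 181 182 179 182 187 190]
222 [153 151 151 150 151 147 151 155 151 119  77  63  69  68  70  69  66  68
  66  68  67  66  66  68  69  69  66  69  68  64  65  63  93 145 157 152
 154 154 155 156 157 152]
235 [154 151 151 151 150 148 153 146  88  64  68  68  67  68  68  68  70  69
  67  67  69  66  65  66  65  67  69  68  67  66  67  66  63  74 115 151
 155 154 155 157 156 154]
250 [66 68 68 67 67 62 37 48 64 67 69 71 74 74 76 75 74 73 73 71 72 71 71 71
 71 71 70 72 72 71 69 71 71 66 67 57 35 34 64 69 67 64]
275 [ 68  67  65  39  15  14   8  39  91 127 140 153 164 169 170 168 171 171
 175 178 180 183 187 175 112  84  89  91  89  90  91  91  87  86  81  58
  26   7  12  19  40  64]
shift [40.5  0.1 -0.6] turn -0.8 phi 0.68 tilt 0.06 clock 9.05 pos [ 0.5104 -0.0808  0.1454] w 0.008811992819397475 F [ 0.2 -1.  -1. ] q [-0.29  0.27  1.79 -0.    1.08 -0.3 ]
```

>>> apply_moves(
  deltas=[0, 20, 0, 0, -1, 0, 40.5, 0, 15, -1, 0, 40.5, 0, 40, -1, 0, 40.5, 0, 48, -1, 0, 40.5, 0, 48, -1, 0, 40.5, 0, 48, -1, 0, 40.5, 0, 48, -1],
)

```text
clock: 9.63
position: [0.5105, -0.0403, 0.0979]
ee_rot: [0.001, 0.697, 0.718, 0.0]
contact_force: [0.6, -0.2, -1.5]
width: 0.009
gripper_force: 59.0
```

Run:
```python
from h import *
go([.5101,-.0403,.064],1.5)
```

```text
shift [ 0.  -0.5 33.9] turn 0.2 phi 1.7 tilt 0.12 clock 9.6333 pos [ 0.5105 -0.0403  0.0979] w 0.009015410505306678 F [ 0.6 -0.2 -1.5] q [-0.21  0.32  1.86 -0.    0.96 -0.24]
```

>>> apply_moves(
  deltas=[0, 0, -0.3, 6, 0, 0, 0, -0.3, 12, 0, 0, 0, -0.3, 18, 0, 0, 0, -0.3, 24, 0, 0, 0, -0.3, 30, 0, 0, 0, -0.3, 35, 0, 0, 0, -0.3, 36, 0, 0, 0, -0.3, 36, 0],
)

```text
clock: 10.3
position: [0.5098, -0.0406, 0.0633]
ee_rot: [0.001, 0.696, 0.718, -0.0]
contact_force: [-5.7, -4.2, 21.2]
width: 0.0095
gripper_force: 62.6
```

Run:
```python
from h import *
go([.5101,-.0403,.064],1.5)
```

```text
shift [ 0.3  0.3 -0.7] turn 0.3 phi 1.78 tilt 0.15 clock 10.3 pos [ 0.5098 -0.0406  0.0633] w 0.00945224316826486 F [-5.7 -4.2 21.2] q [-0.21  0.36  1.91 -0.    0.88 -0.24]
```

>>> apply_moves(
  deltas=[0, 0, 0, -1, -6, 0, 0, 0, -1, -12, 0, 0, 0, -1, -18, 0, 0, 0, -1, -24, 0, 0, 0, -1, -30, 0, 0, 0, -1, -36, 0, 0, 0, -1, -42, 0, 0, 0, -1, -48, 0, 0, 0, -1, -54, 0, 0, 0, -1, -60, 0, 0, 0, -1, -65, 0, 0, 0, -1, -65],
)

```text
clock: 11.3
position: [0.5102, -0.0391, 0.0634]
ee_rot: [0.001, 0.2, 0.98, 0.001]
contact_force: [-1.7, 0.9, 14.4]
width: 0.009
gripper_force: 61.3
```

Run:
```python
from h import *
go([.5101,-.0403,.064],70); print(get_state()['moment'])
```

```text
shift [-0.4 -1.1 -0.6] turn -3.1 phi 66.87 tilt 0.15 clock 11.3 pos [ 0.5102 -0.0391  0.0634] w 0.008996029410148102 F [-1.7  0.9 14.4] q [-0.21  0.36  1.91  0.    0.88 -1.38]
[0.09967121 0.35072816 0.02452598]
```

Turn on until the moment rises at the stop.

>>> apply_moves(
  deltas=[0, 0, 0, 0, -3, 0, 0, 0, 0, -6, 0, 0, 0, 0, -9, 0, 0, 0, 0, -11, 0, 0, 0, 0, -11, 0, 0, 0, 0, -11],
)

```text
clock: 11.8
position: [0.5107, -0.0396, 0.0634]
ee_rot: [0.002, 0.107, 0.994, 0.0]
contact_force: [-0.7, -0.4, 12.8]
width: 0.0092
gripper_force: 61.2
```

Run:
```python
from h import *
go([.5101,-.0403,.064],70); print(get_state()['moment'])
```

```text
shift [ 0.5 -0.8 -0.6] turn 7.7 phi 77.72 tilt 0.2 clock 11.8 pos [ 0.5107 -0.0396  0.0634] w 0.009207564777081137 F [-0.7 -0.4 12.8] q [-0.21  0.36  1.91  0.    0.87 -1.57]
[-0.1309564   0.26280492  0.00596308]
```

>>> apply_moves(
  deltas=[0, 0, 0, 0, -3, 0, 0, 0, 0, -5, 0, 0, 0, 0, -7, 0, 0, 0, 0, -7],
)

```text
clock: 12.13
position: [0.5107, -0.0396, 0.0634]
ee_rot: [0.002, 0.046, 0.999, 0.0]
contact_force: [-1.1, -0.8, 13.5]
width: 0.0089
gripper_force: 61.2
```

Run:
```python
from h import *
go([.5101,-.0403,.064],70); print(get_state()['moment'])
p=snap('wrist','w5')
cv2.imwrite('pics/w5b.png',cv2.resize(p['frame'][0:330,180:480,::-1],None,fx=1.8,fy=1.8,interpolation=2))
```

```text
shift [ 0.5 -0.8 -0.6] turn 14.7 phi 84.72 tilt 0.2 clock 12.1333 pos [ 0.5107 -0.0396  0.0634] w 0.008865861337634687 F [-1.1 -0.8 13.5] q [-0.21  0.36  1.91  0.    0.87 -1.69]
[-0.17915721  0.30169502 -0.2728927 ]
```

View pics/w5b.png

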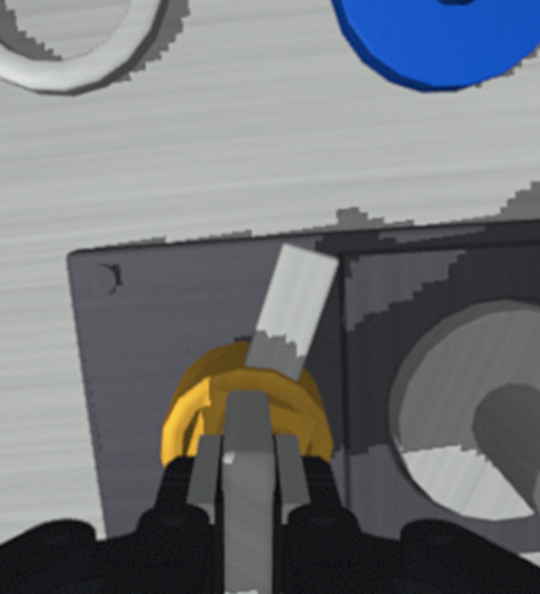

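Moment about z now −0.27 N m and the tongue points at about 68° from the die direction: at the stop. Release.

>>> apply_moves(
  deltas=[0, 0, 0, -1, 5, 0, 0, 0, -1, 6, 40, 0, 0, -1, 6, 40, 0, 0, -1, 6, 40, 0, 0, -1, 6, 40, 0, 0, -1, 6, 40, 0, 0, -10, 6, 60, 0, 0, -40, 6, 70, 0, 0, -75, 6, 70, 0, 0, -100, 6, 70, 0, 0, -100, 6],
)

```text
clock: 13.1
position: [0.5128, -0.0402, 0.1677]
ee_rot: [0.006, 0.098, 0.995, -0.001]
contact_force: [0.4, 0.1, 0.6]
width: 0.0701
gripper_force: 0.0
```

Run:
```python
from h import *
np.set_printoptions(precision=4,suppress=True)
go([.51,-.06,.2],0)
a=get_image('scene');b=get_image('side');w=snap('wrist','w6')
for q in('key','key_tip','lock_mouth','die_face','camera','camera_head','view_point'):
  for n,p in zip('abw',(a,b,w)): print(q,n,[(np.round(r['point'],1).tolist(),round(r['score'],2)) for r in place_of(q,p)[:2]])
cv2.imwrite('pics/w6b.png',np.hstack([cv2.resize(w['frame'][:,:,::-1],(400,250)),cv2.resize(a['frame'][170:245,360:435,::-1],(400,400),interpolation=2)[:250]]) if 0 else cv2.resize(w['frame'][:,:,::-1],(800,500)))
```

```text
shift [ -1.5 -20.  -32.3] turn 78.8 phi 78.76 tilt 0.65 clock 13.1 pos [ 0.5128 -0.0402  0.1677] w 0.07012308912412807 F [0.4 0.1 0.6] q [-0.21  0.24  1.77  0.    1.12 -1.59]
key a [([306.4, 245.6], 0.63), ([313.3, 247.2], 0.58)]
key b [([311.6, 251.3], 0.5)]
key w [([316.5, 189.2], 0.78)]
key_tip a [([306.9, 247.5], 0.57)]
key_tip b [([312.2, 248.8], 0.54)]
key_tip w [([315.2, 187.1], 0.84)]
lock_mouth a [([304.2, 239.7], 0.71)]
lock_mouth b [([310.9, 244.4], 0.64)]
lock_mouth w [([318.5, 193.6], 0.89)]
die_face a [([281.0, 230.6], 0.9), ([351.2, 255.1], 0.88)]
die_face b [([343.1, 235.8], 0.67), ([278.5, 246.1], 0.65)]
die_face w [([406.1, 171.4], 0.64), ([370.2, 22.6], 0.56)]
camera a [([398.7, 205.9], 0.68), ([320.5, 201.8], 0.65)]
camera b [([306.9, 236.8], 0.72), ([318.7, 190.4], 0.64)]
camera w []
camera_head a [([399.6, 184.3], 0.5), ([397.8, 204.2], 0.44)]
camera_head b []
camera_head w []
view_point a [([311.9, 247.2], 0.46)]
view_point b [([315.1, 245.9], 0.2)]
view_point w []
```

Run:
```python
from h import *
go([.65,.12,.22],90)
```

```text
shift [-106.9  184.   -58. ] turn -11.3 phi 78.74 tilt 0.01 clock 14.3 pos [ 0.5092 -0.0396  0.1619] w 0.0696743259522916 F [ 0.4 -0.2  0.6] q [-0.21  0.25  1.78  0.    1.12 -1.59]
```

View pics/w6b.png

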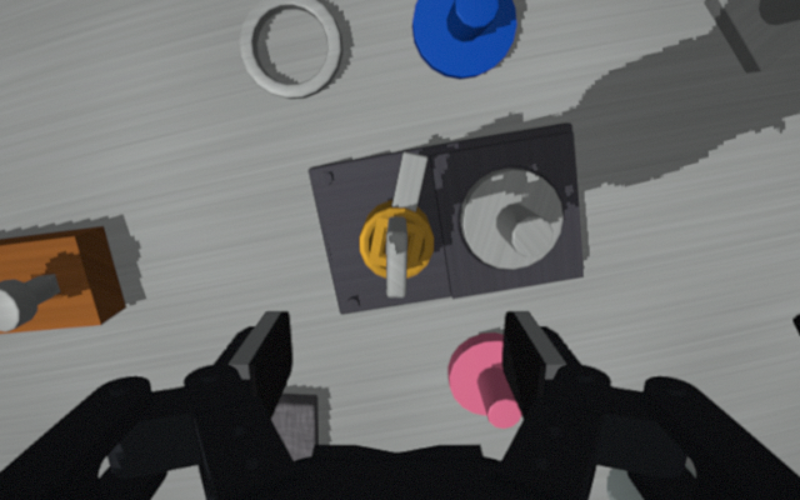

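Key stands in the lock, tongue clear of the die; die disc centre near (512,218), boss top near (523,237) in this 1.25x picture.

>>> apply_moves(
  deltas=[50, -18, 30, -10, -3, 30, -36, 60, -20, -6, 10, -54, 92, -40, -11, 0, -72, 123, -58, -11, 0, -90, 154, -58, -11, 0, -107, 184, -58, -11, 0, -107, 184, -58, -11, 0, -107, 184, -58, -11, 0, -107, 184, -58, -11],
)

```text
clock: 15.05
position: [0.6494, 0.1197, 0.2192]
ee_rot: [-0.001, 0.002, 1.0, -0.0]
contact_force: [0.2, -0.6, -0.5]
width: 0.0002
gripper_force: 0.0
```

Run:
```python
from h import *
import pickle
go([.68,.44,.22],90)
p=snap('wrist','cA');pickle.dump(p,open('cA.pkl','wb'));go([.68,.44,.22],90)
print(proj(p,[[.65,.3,.0],[.65,.3,.08],[.63,.29,.11]]))
for q in('camera','camera_head','view_point'): print(q,[(np.round(r['point'],1).tolist(),round(r['score'],2)) for r in place_of(q,p)[:2]])
```

```text
shift [-29.3 320.4  -1.1] turn -0.2 phi 89.77 tilt 0.12 clock 15.05 pos [0.6494 0.1197 0.2192] w 0.0001816093413870759 F [ 0.2 -0.6 -0.5] q [ 0.08  0.42  1.35 -0.    1.37 -1.49]
shift [-29.3 320.9  -0.7] turn -0.3 phi 89.72 tilt 0.1 clock 15.1 pos [0.6492 0.1193 0.2195] w 2.6757424026364407e-05 F [-0.1 -0.3  0.2] q [ 0.08  0.42  1.36 -0.    1.37 -1.49]
[[499.54819761 173.01497532]
 [547.97237145 192.4553323 ]
 [564.75785734 174.88880592]]
camera [([491.3, 163.1], 0.63), ([211.4, 15.6], 0.34)]
camera_head [([536.7, 179.9], 0.65)]
view_point []
```

>>> apply_moves(
  deltas=[0, -4, 40, -5, 0, 0, -8, 80, -5, 0, 0, -12, 120, -5, 0, 0, -16, 160, -5, 0, 0, -20, 200, -5, 0, 0, -24, 240, -5, 0, 0, -28, 280, -5, 0, 0, -29, 321, -1, 0, 0, -29, 321, -1, 0, 0, -29, 321, -1, 0],
)

```text
clock: 16.08
position: [0.6796, 0.4424, 0.2195]
ee_rot: [-0.001, 0.001, 1.0, -0.0]
contact_force: [0.6, -0.2, -0.0]
width: 0.0
gripper_force: 0.0
```

Run:
```python
from h import *
import pickle
go([.51,.03,.18],90)
p=snap('wrist','cB');pickle.dump(p,open('cB.pkl','wb'))
A=pickle.load(open('cA.pkl','rb'))
X=[[.65,.3,.0],[.65,.3,.08],[.63,.29,.11]]
print(proj(p,X))
for q in('camera','camera_head','view_point'): print(q,[(np.round(r['point'],1).tolist(),round(r['score'],2)) for r in place_of(q,p)[:2]])
def crop(p):
    c=proj(p,X[1])[0];x=int(np.clip(c[0]-60,0,540));y=int(c[1]-75);print('crop origin',x,y)
    return cv2.resize(p['frame'][y:y+150,x:x+100,::-1],None,fx=4,fy=4,interpolation=2)
cv2.imwrite('pics/cAB.png',np.hstack([crop(A),crop(p)]))
```

```text
shift [ 168.8 -412.7   40.1] turn -0.1 phi 89.89 tilt 0.1 clock 16.0833 pos [0.6796 0.4424 0.2195] w 4.009942007482616e-05 F [ 0.6 -0.2 -0. ] q [ 0.49  0.66  0.92  0.    1.56 -1.08]
[[171.36949554 142.71773157]
 [130.29620137 154.33240647]
 [ 90.36784242 131.15056829]]
camera [([157.9, 132.1], 0.93)]
camera_head [([114.4, 143.4], 0.88)]
view_point []
crop origin 487 117
crop origin 70 79
```

View pics/cAB.png

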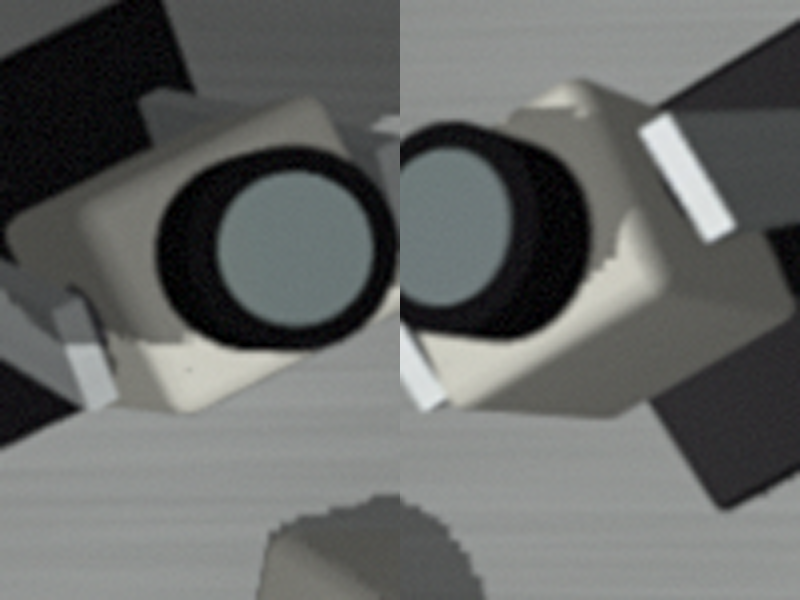

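Lens glass centre: left picture (296,248), right (434,226); head front-face corners left: (85,215),(315,97),(185,412), right: (585,80),(665,275),(452,405). Triangulating these.

```bash
cat > cam.py <<'E'
from h import *
import pickle
np.set_printoptions(precision=4,suppress=True)
A=pickle.load(open('cA.pkl','rb'));B=pickle.load(open('cB.pkl','rb'))
ra=lambda x,y:ray(A,(487+x/4,117+y/4)); rb=lambda x,y:ray(B,(70+(x-400)/4,79+y/4))
L=tri(ra(296,248),rb(434,226))
P2=tri(ra(315,97),rb(585,80));P4=tri(ra(185,412),rb(452,405))
oa,da=ra(85,215);ob,db=rb(665,275)
st,res,_,_=np.linalg.lstsq(np.c_[da,db],P2+P4-oa-ob,rcond=None)
P1=oa+st[0]*da;P3=ob+st[1]*db
print('L',L,'P',P1,P2,P3,P4,'c',(P2+P4)/2,'edges',[np.linalg.norm(v).round(4) for v in(P2-P1,P4-P1,P3-P2,P3-P4)],res)
n=np.cross(P2-P4,P1-P3);n/=np.linalg.norm(n);n*=np.sign(n[2])
print('n',n,'tilt',np.arccos(n[2]),'yaw of lean',np.degrees(np.arctan2(n[1],n[0])),'O',L-.034*n)
print('upright',onz(A,(508.5,204.5),.1),onz(B,(142,123.5),.1))
E
python3 cam.py
python3 - <<'E'
import cv2,numpy as np
f=cv2.imread('pics/cB.png');print(f.shape)
for nm in('cA','cB'):
    f=cv2.imread(f'pics/{nm}.png').astype(int)
    m=((f.min(2)>205)&(f.max(2)-f.min(2)<25)).astype(np.uint8)
    n,l,s,c=cv2.connectedComponentsWithStats(m)
    print(nm,[(s[i,:5].tolist(),c[i].round(1).tolist()) for i in range(1,n) if s[i,4]>12])
E
```

```text
L [0.6321 0.2843 0.1147] P [0.6307 0.2584 0.0919] [0.609  0.3004 0.0909] [0.6423 0.3174 0.1035] [0.6645 0.2755 0.1045] c [0.6368 0.2879 0.0977] edges [np.float64(0.0472), np.float64(0.04), np.float64(0.0395), np.float64(0.0475)] [0.]
n [-0.2904 -0.1297  0.9481] tilt 0.32368718506296307 yaw of lean -155.9319061307615 O [0.642  0.2887 0.0825]
upright [0.654  0.2575 0.1   ] [0.6262 0.3217 0.1   ]
(400, 640, 3)
cA []
cB [([131, 109, 21, 29, 198], [141.3, 123.0]), ([60, 155, 21, 26, 160], [70.3, 167.6])]
```

Run:
```python
from h import *
import pickle
np.set_printoptions(precision=4,suppress=True)
B=pickle.load(open('cB.pkl','rb'));A=pickle.load(open('cA.pkl','rb'))
print('up1',tri(ray(A,(508.5,204.5)),ray(B,(70.3,167.6))))
s=get_state();T=rot(s['ee_rot']);rel=T.inv()*rot(B['orientation']);off=T.inv().apply(np.array(B['position'])-s['position'])
c=np.radians(78.74);M=np.array([[-np.sin(c)*1,np.cos(c),0],[np.cos(c),np.sin(c),0],[0,0,-1]]);Tw=R.from_matrix(M)
q=(Tw*rel).as_quat();p=dict(B);p['orientation']=[q[3],*q[:3]];p['position']=np.array([.5092,-.0396,.1619])+Tw.apply(off)
f=lambda x,y,z:onz(p,(x/1.25,y/1.25),z)
print('disc',f(512,218,.03),'boss',f(523,238,.07),'lock hint key top',f(397,258,.08))
C=[f(310,167,.012),f(572,124,.024),f(583,277,.024),f(341,313,.012)];print('holder',*C)
for a,b in((0,1),(3,2),(2,1)): d=C[b]-C[a];print(np.degrees(np.arctan2(d[1],d[0])))
print(f(436,153,.024),f(452,298,.024))
go([.512,.0,.2],0)
```

```text
up1 [0.6563 0.2605 0.0948]
disc [0.5058 0.0324 0.03  ] boss [0.5072 0.0278 0.07  ] lock hint key top [ 0.5026 -0.0351  0.08  ]
holder [ 0.4557 -0.0797  0.012 ] [0.4594 0.0749 0.024 ] [0.5526 0.073  0.024 ] [ 0.552  -0.0823  0.012 ]
88.62981456519564
89.75025679556828
178.84427169585695
[ 0.4613 -0.0044  0.024 ] [ 0.5505 -0.0095  0.024 ]
shift [ 166.1 -439.8   21.8] turn 89.6 phi 89.62 tilt 0.04 clock 16.2833 pos [0.681  0.4387 0.2217] w 0.00016426487057473864 F [0.3 0.2 0.6] q [ 0.49  0.66  0.92 -0.    1.56 -1.08]
```

>>> apply_moves(
  deltas=[60, 14, -38, 0, 7, 60, 28, -76, 0, 14, 60, 42, -114, 0, 21, 60, 56, -152, 0, 28, 60, 70, -190, 0, 35, 60, 84, -228, 0, 42, 60, 98, -266, 5, 49, 60, 112, -304, 10, 56, 60, 126, -342, 15, 63, 60, 140, -380, 22, 70, 60, 154, -418, 22, 77, 60, 166, -440, 22, 84],
)

```text
clock: 17.28
position: [0.5101, -0.0029, 0.1993]
ee_rot: [0.001, 0.674, 0.738, -0.001]
contact_force: [1.1, -1.2, -0.9]
width: 0.0601
gripper_force: 0.0
```

>>> apply_moves(
  deltas=[60, 0, 0, 0, 5, 60, 0, 0, 0, 5, 60, 0, 0, 0, 5, 60, 0, 0, 0, 5],
)

```text
clock: 17.62
position: [0.5126, 0.0014, 0.1994]
ee_rot: [0.0, 0.702, 0.712, 0.001]
contact_force: [-0.1, 0.6, -0.1]
width: 0.06
gripper_force: 0.0
```

Run:
```python
from h import *
np.set_printoptions(precision=4,suppress=True)
p=snap('wrist','w7');go([.511,.03,.056],0)
print('boss exp',proj(p,[[.511,.03,.07],[.511,.03,.03],[.51,-.04,.08]]))
for q in('die','die_face','lock_mouth'): print(q,[(np.round(r['point'],1).tolist(),round(r['score'],2)) for r in place_of(q,p)[:3]])
f=lambda x,y,z:onz(p,(x,y),z)
g=cv2.cvtColor(p['frame'],cv2.COLOR_RGB2GRAY)
c=proj(p,[.511,.03,.07])[0];x,y=int(c[0]),int(c[1])
x0,y0=x-110,max(0,y-130)
cv2.imwrite('pics/w7b.png',cv2.resize(p['frame'][y0:y0+200,x0:x0+220,::-1],None,fx=3,fy=3,interpolation=2));print(x0,y0)
```

```text
shift [ 28.3  -1.5 143.3] turn 0.8 phi 0.83 tilt 0.06 clock 17.6667 pos [0.5127 0.0017 0.1993] w 0.06042364419820598 F [0.  0.6 0.4] q [-0.13  0.22  1.72  0.    1.21 -0.15]
boss exp [[314.6653 155.984 ]
 [314.9874 148.8943]
 [312.0248 252.4041]]
die [([434.5, 178.5], 0.81), ([316.7, 146.9], 0.66)]
die_face [([315.0, 146.2], 0.96), ([193.3, 152.3], 0.85), ([436.2, 176.5], 0.83)]
lock_mouth [([311.2, 233.9], 0.78)]
204 25
```

Run:
```python
from h import *
np.set_printoptions(precision=4,suppress=True)
p=get_image('wrist');g=cv2.cvtColor(p['frame'],cv2.COLOR_RGB2GRAY).astype(int)
r=next(r for r in place_of('die_face',p) if abs(r['point'][0]-315)<15);print(onz(p,r['point'],.016))
for x in(.48,.51,.54):
    ys=np.arange(.055,.11,.0025);uv=proj(p,np.c_[np.full_like(ys,x),ys,np.full_like(ys,.024)])
    print(x,[(round(float(y),4),int(g[int(round(v)),int(round(u))])) for y,(u,v) in zip(ys,uv)])
go([.511,.03,.056],0)
```

```text
[0.5116 0.0306 0.016 ]
0.48 [(0.055, 62), (0.0575, 66), (0.06, 66), (0.0625, 66), (0.065, 68), (0.0675, 70), (0.07, 68), (0.0725, 45), (0.075, 37), (0.0775, 64), (0.08, 87), (0.0825, 93), (0.085, 150), (0.0875, 151), (0.09, 148), (0.0925, 149), (0.095, 149), (0.0975, 148), (0.1, 147), (0.1025, 145), (0.105, 147), (0.1075, 144)]
0.51 [(0.055, 89), (0.0575, 91), (0.06, 35), (0.0625, 37), (0.065, 67), (0.0675, 65), (0.07, 66), (0.0725, 40), (0.075, 35), (0.0775, 87), (0.08, 86), (0.0825, 89), (0.085, 150), (0.0875, 148), (0.09, 148), (0.0925, 149), (0.095, 148), (0.0975, 149), (0.1, 146), (0.1025, 145), (0.105, 144), (0.1075, 145)]
0.54 [(0.055, 67), (0.0575, 63), (0.06, 67), (0.0625, 66), (0.065, 66), (0.0675, 63), (0.07, 61), (0.0725, 36), (0.075, 39), (0.0775, 87), (0.08, 86), (0.0825, 83), (0.085, 149), (0.0875, 146), (0.09, 146), (0.0925, 146), (0.095, 149), (0.0975, 146), (0.1, 146), (0.1025, 147), (0.105, 149), (0.1075, 147)]
shift [ 27.9  -1.3 142.8] turn 0.8 phi 0.83 tilt 0.01 clock 17.9167 pos [0.5127 0.0021 0.1988] w 0.05986114827557614 F [ 0.7  0.2 -0.6] q [-0.13  0.22  1.72  0.    1.21 -0.15]
```

>>> apply_moves(
  deltas=[50, 28, -1, 20, 0.8, 50, 28, -1, 60, 0.8, 50, 28, -1, 100, 0.8, 50, 28, -1, 130, 0.8, 50, 28, -1, 143, 0.8, 50, 28, -1, 143, 0.8, 0, 28, -1, 143, 0.8, 0, 28, -1, 143, 0.8, 0, 28, -1, 143, 0.8, 0, 28, -1, 143, 0.8, 0, 28, -1, 143, 0.8, 0, 28, -1, 143, 0.8],
  squeeze=60,
)

```text
clock: 18.92
position: [0.5119, 0.0296, 0.0573]
ee_rot: [0.001, 0.708, 0.707, 0.001]
contact_force: [-1.1, 1.7, 5.7]
width: 0.02
gripper_force: 59.5
```

Run:
```python
from h import *
go([.511,.03,.12],0)
```

```text
shift [  0.4  -0.8 -62.7] turn -0.1 phi -0.07 tilt 0.14 clock 18.9167 pos [0.5119 0.0296 0.0573] w 0.020041191369244513 F [-1.1  1.7  5.7] q [-0.08  0.37  1.91  0.    0.86 -0.08]
```

>>> apply_moves(
  deltas=[0, 0, 0, -5, 0, 0, 0, 0, -15, 0, 0, 0, 0, -35, 0, 0, 0, 0, -55, 0, 0, 0, 0, -65, 0, 0, 30, 0, -65, 0, 0, 60, 0, -65, 0, 0, 65, 0, -65, 0, 0, 65, 0, -60, 0, 0, 65, 0, -60, 0],
)

```text
clock: 19.75
position: [0.5104, 0.0944, 0.115]
ee_rot: [-0.0, 0.707, 0.707, -0.001]
contact_force: [-0.3, 0.4, -4.0]
width: 0.0207
gripper_force: 59.1
```

Run:
```python
from h import *
go([.511,.095,.065],0)
b=get_image('side');a=get_image('scene')
for p in(a,b):
    print([(np.round(r['point'],1).tolist(),round(r['score'],2)) for r in place_of('die_face',p)[:4]],proj(p,np.array(get_state()['position'])-[0,0,.04]))
```

```text
shift [ 0.6  0.7 50. ] turn 0.0 phi 0.03 tilt 0.11 clock 19.75 pos [0.5104 0.0944 0.115 ] w 0.020665403215396696 F [-0.3  0.4 -4. ] q [ 0.05  0.31  1.82 -0.    1.01  0.05]
[([328.9, 212.2], 0.75), ([282.8, 229.1], 0.68)] [[330.62102862 206.55121785]]
[([276.8, 247.7], 0.81), ([303.4, 211.7], 0.63), ([341.7, 232.8], 0.59)] [[302.12691661 210.84791749]]
```

>>> apply_moves(
  deltas=[0, 0, 0, 20, 0, 0, 0, 0, 40, 0, 0, 0, 0, 49, 0, 0, 0, 0, 51, 0, 0, 0, 0, 52, 0, 0, 0, 0, 53, 0, 0, 0, 0, 53, 0],
  squeeze=30,
)

```text
clock: 20.53
position: [0.5102, 0.0943, 0.0649]
ee_rot: [-0.001, 0.708, 0.706, -0.001]
contact_force: [-5.8, 0.3, 12.1]
width: 0.0205
gripper_force: 61.1
```

Run:
```python
from h import *
go([.511,.095,.059],0);s=get_state();print(s['gripper_force'],s['moment'])
```

```text
shift [0.7 0.8 5.9] turn -0.1 phi -0.11 tilt 0.12 clock 20.5333 pos [0.5102 0.0943 0.0649] w 0.02047477827760059 F [-5.8  0.3 12.1] q [0.05 0.37 1.89 0.   0.89 0.05]
61.07851266860962 [-0.22754058  1.07008896 -0.04777942]
```

>>> apply_moves(
  deltas=[0, 0, 0, 2, 0, 0, 0, 0, 4, 0, 0, 0, 0, 6, 0, 0, 0, 0, 6, 0, 0, 0, 0, 6, 0],
  squeeze=30,
)

```text
clock: 20.95
position: [0.5114, 0.097, 0.0617]
ee_rot: [-0.001, 0.709, 0.706, 0.003]
contact_force: [-8.5, 8.4, 29.6]
width: 0.0204
gripper_force: 65.0
```

Run:
```python
from h import *
go([.511,.095,.059],0);s=get_state();print(s['gripper_force'],s['moment'])
```

```text
shift [-2.  -0.4  2.7] turn -0.2 phi -0.24 tilt 0.32 clock 20.95 pos [0.5114 0.097  0.0617] w 0.020422867660773485 F [-8.5  8.4 29.6] q [0.05 0.37 1.89 0.01 0.88 0.05]
65.04730939865112 [ 1.01471597  1.6692439  -0.13706322]
```

>>> apply_moves(
  deltas=[19, 0, 0, 0, 0, 19, 0, 0, 0, 0, 19, 0, 0, 0, 0],
  squeeze=20,
)

```text
clock: 21.2
position: [0.5114, 0.097, 0.0617]
ee_rot: [-0.001, 0.709, 0.706, 0.003]
contact_force: [-9.1, 9.6, 29.2]
width: 0.0204
gripper_force: 65.0
```

Run:
```python
from h import *
go([.511,.095,.059],0);s=get_state();print(s['gripper_force'],s['moment'])
b=get_image('side');a=get_image('scene')
cv2.imwrite('pics/t1.png',np.hstack([cv2.resize(q['frame'][y-45:y+35,x-50:x+50,::-1],None,fx=4,fy=4,interpolation=2) for q,(x,y) in((a,(330,212)),(b,(303,212)))]))
```

```text
shift [-2.  -0.4  2.7] turn -0.2 phi -0.24 tilt 0.32 clock 21.2 pos [0.5114 0.097  0.0617] w 0.02035214374536333 F [-9.1  9.6 29.2] q [0.05 0.37 1.89 0.01 0.88 0.05]
65.0376033782959 [ 1.0405763   1.66626109 -0.14537156]
```

>>> apply_moves(
  deltas=[0, 0, 0, -8, 0, 0, 0, 0, -14, 0, 0, 20, 0, -14, 0, 0, 30, 0, -14, 0, 0, 30, 0, 0, 0, 0, 30, 0, 10, 0, 0, 30, 0, 12, 0, 0, 30, 0, 12, 0, 0, 30, 0, 12, 0],
  squeeze=20,
)

```text
clock: 22.05
position: [0.5112, 0.1242, 0.0445]
ee_rot: [-0.0, 0.708, 0.707, -0.0]
contact_force: [0.2, -0.0, -3.1]
width: 0.02
gripper_force: 61.0
```

Run:
```python
from h import *
go([.511,.125,.040],0);s=get_state();print(s['gripper_force'],s['moment'])
a=get_image('scene');b=get_image('side')
A,B=cv2.imread('pics/t1.png'),[cv2.resize(q['frame'][y-45:y+35,x-50:x+50,::-1],None,fx=4,fy=4,interpolation=2) for q,(x,y) in zip((a,b),proj(a,[.511,.125,.05]).astype(int).tolist()+proj(b,[.511,.125,.05]).astype(int).tolist())]
cv2.imwrite('pics/t2.png',np.vstack([cv2.resize(A,(750,300)),cv2.resize(np.hstack(B),(750,300))]))
```

```text
shift [ 0.8 -0.1  4.5] turn -0.1 phi -0.08 tilt 0.06 clock 22.05 pos [0.5112 0.1242 0.0445] w 0.02001876669731857 F [ 0.2 -0.  -3.1] q [ 0.11  0.4   1.89 -0.    0.85  0.11]
61.01010203361511 [ 0.02275938 -0.04746421  0.01910583]
```

>>> apply_moves(
  deltas=[0, 0, 0, 2, 0, 0, 0, 0, 3, 0, 0, 0, 0, 4, 0, 0, 0, 0, 5, 0, 0, 0, 0, 5, 0],
  squeeze=20,
)

```text
clock: 22.57
position: [0.5119, 0.1241, 0.0419]
ee_rot: [0.001, 0.707, 0.707, 0.0]
contact_force: [-2.9, -3.0, 11.2]
width: 0.0204
gripper_force: 63.0
```

Resting on the table; reopen slightly, regrip at 20 N.

>>> apply_moves(
  deltas=[26, 0, 0, -1, 0, 26, 0, 0, -1, 0, 26, 0, 0, -1, 0, 26, 0, 0, -1, 0, 0, 0, 0, -1, 0, 0, 0, 0, -1, 0, 0, 0, 0, -1, 0, 0, 0, 0, -1, 0],
  squeeze=20,
)

```text
clock: 23.23
position: [0.5118, 0.1247, 0.041]
ee_rot: [0.0, 0.707, 0.707, 0.0]
contact_force: [1.5, 0.2, 1.0]
width: 0.0213
gripper_force: 20.9
```

Run:
```python
from h import *
go([.511,.124,.060],0);s=get_state();print(s['gripper_force'],s['moment'])
```

```text
shift [ -0.6  -0.8 -19. ] turn -0.1 phi -0.06 tilt 0.05 clock 23.2333 pos [0.5118 0.1247 0.041 ] w 0.021322082036088732 F [1.5 0.2 1. ] q [0.11 0.41 1.9  0.   0.84 0.11]
20.88203251361847 [ 0.02116454 -0.18782459  0.02788711]
```

>>> apply_moves(
  deltas=[0, 0, 0, -6, 0, 0, 0, 0, -18, 0, 0, 0, 0, -32, 0, 0, -15, 0, -32, 0, 0, -29, 0, -32, 0, 0, -29, 0, -32, 0, 0, -29, 0, -28, 0, 0, -29, 0, -25, 0, 0, -29, 0, -23, 0, 0, -29, 0, -21, 0, 0, -29, 0, -19, 0, 0, -29, 0, -19, 0],
  squeeze=20,
)

```text
clock: 24.23
position: [0.5109, 0.0984, 0.0616]
ee_rot: [-0.002, 0.708, 0.706, 0.002]
contact_force: [-3.7, 6.7, 13.8]
width: 0.0213
gripper_force: 23.1
```

Run:
```python
from h import *
go([.511,.095,.060],0);s=get_state();print(s['gripper_force'],s['moment'])
```

```text
shift [-3.4  0.1  1.6] turn -0.1 phi -0.12 tilt 0.25 clock 24.2333 pos [0.5109 0.0984 0.0616] w 0.021315363941866523 F [-3.7  6.7 13.8] q [0.05 0.37 1.89 0.01 0.88 0.05]
23.07379961013794 [0.96229002 0.7770067  0.01157048]
```

>>> apply_moves(
  deltas=[0, 0, 0, 2, 0, 0, 0, 0, 4, 0, 0, 0, 0, 4, 0, 0, 0, 0, 4, 0],
  squeeze=20,
)

```text
clock: 24.57
position: [0.511, 0.0995, 0.0582]
ee_rot: [-0.002, 0.708, 0.706, 0.002]
contact_force: [-4.9, 10.4, 17.2]
width: 0.0214
gripper_force: 24.7
```

Run:
```python
from h import *
go([.511,.095,.060],0);s=get_state();print(s['gripper_force'],s['moment'])
```

```text
shift [-4.5  0.  -1.8] turn -0.2 phi -0.17 tilt 0.36 clock 24.5667 pos [0.511  0.0995 0.0582] w 0.02138364880981992 F [-4.9 10.4 17.2] q [0.05 0.38 1.89 0.01 0.87 0.05]
24.67383563518524 [1.5284202  0.95129144 0.04808968]
```

>>> apply_moves(
  deltas=[0, 0, 0, -6, 0, 0, 0, 0, -20, 0, 0, 0, 0, -45, 0, 0, 0, 0, -75, 0, 0, 0, 0, -105, -5, 0, 0, 0, -135, -12, 0, 0, 0, -165, -19, 0, 0, 0, -195, -26, 0, 0, 0, -215, -33, 0, 0, 0, -225, -40, 0, 0, 0, -230, -47, 0, 0, 0, -230, -54],
  squeeze=50,
)

```text
clock: 25.57
position: [0.5116, 0.0959, 0.2869]
ee_rot: [0.001, 0.306, 0.952, 0.0]
contact_force: [-0.4, 0.5, -4.4]
width: 0.0205
gripper_force: 49.5
```

Run:
```python
from h import *
go([.586,.265,.30],114);s=get_state();print(s['gripper_force'],s['moment'])
```

```text
shift [ 38.2 180.7 -13. ] turn -59.7 phi 54.32 tilt 0.1 clock 25.5667 pos [0.5116 0.0959 0.2869] w 0.020541717613724916 F [-0.4  0.5 -4.4] q [ 0.05  0.17  1.55 -0.    1.42 -0.9 ]
49.46390926837921 [-0.00982573  0.00531917  0.02061781]
```

>>> apply_moves(
  deltas=[0, 5, 22, -13, -7, 0, 10, 44, -13, -14, 0, 15, 66, -13, -21, 0, 20, 88, -13, -28, 0, 24, 110, -13, -35, 0, 28, 132, -13, -42, 0, 33, 154, -13, -49, 0, 38, 176, -13, -56, 0, 38, 181, -13, -60, 0, 38, 181, -13, -60, 0, 38, 181, -13, -60],
)

```text
clock: 26.48
position: [0.5865, 0.2644, 0.2974]
ee_rot: [-0.002, -0.207, 0.978, -0.001]
contact_force: [-0.5, -0.3, -3.8]
width: 0.0204
gripper_force: 49.9
```

Run:
```python
from h import *
import pickle
go([.586,.265,.256],114)
a=get_image('scene');b=get_image('side');w=get_image('wrist');pickle.dump((a,b,w,get_state()),open('f.pkl','wb'))
t=np.array(get_state()['position'])
def cr(p,X,hw,hh,f):
    x,y=proj(p,X)[0].astype(int);x0,y0=x-hw,y-hh;print(x0,y0);return cv2.resize(p['frame'][y0:y0+2*hh,x0:x0+2*hw,::-1],None,fx=f,fy=f,interpolation=cv2.INTER_CUBIC)
c=t-[0,0,.03]
print(proj(w,c))
I=np.hstack([cr(a,c,33,40,6),cr(b,c,33,40,6)]);cv2.imwrite('pics/f.png',I);print(I.shape)
```

```text
shift [ 0.1  0.8 41.4] turn -0.1 phi 113.89 tilt 0.19 clock 26.4833 pos [0.5865 0.2644 0.2974] w 0.02041164035021781 F [-0.5 -0.3 -3.8] q [ 0.32  0.36  1.26 -0.    1.53 -1.67]
[[318.82309636 249.32771795]]
350 86
272 95
(480, 792, 3)
```

View pics/f.png

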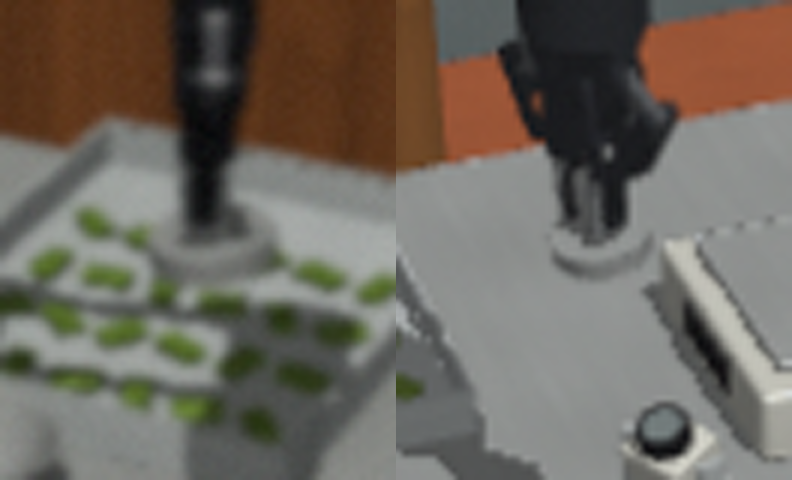

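The tool is over the camera's front with the die held, disc visibly lower on the lean side; measuring the tilt by fitting the projected disc outline in the wrist, scene and side pictures.

```bash
cat > fit.py <<'E'
from h import *
import pickle
def score(p,P,M,th,H,dx,half):
    ex,ey,ez=M[:,0],M[:,1],-M[:,2]
    u=np.sin(th)*ex+np.cos(th)*ez; v=np.cos(th)*ex-np.sin(th)*ez
    a=np.radians(np.arange(0,360,2));c=P-H*u+dx*v
    ring=np.outer(np.cos(a),v)*.03+np.outer(np.sin(a),ey)*.03
    uv=proj(p,np.r_[c+ring,c+ring+.014*u]).astype(np.float32)
    h=cv2.convexHull(uv)[:,0,:]
    # resample
    h=np.r_[h,h[:1]];L=np.r_[0,np.cumsum(np.linalg.norm(np.diff(h,axis=0),axis=1))];t=np.arange(0,L[-1],.7)
    q=np.c_[np.interp(t,L,h[:,0]),np.interp(t,L,h[:,1])];T=np.gradient(q,axis=0);T/=np.linalg.norm(T,axis=1,keepdims=True)+1e-9;N=np.c_[T[:,1],-T[:,0]]
    if half=='w':
        k=q[:,1]<proj(p,c+.007*u)[0][1]
    else: k=q[:,1]>proj(p,c+.007*u)[0][1]
    q,N=q[k],N[k];g=p['g']
    s=lambda z:cv2.remap(g,z[:,0].astype(np.float32)[:,None],z[:,1].astype(np.float32)[:,None],1)[:,0,:]
    w=1.6 if half=='w' else 1.
    d=np.abs(s(q+w*N)-s(q-w*N)).sum(1)
    return np.mean(np.minimum(d,60))
def run(fn):
    a,b,w,s=pickle.load(open(fn,'rb'));M=rot(s['ee_rot']).as_matrix();P=np.array(s['position'])-.002*M[:,2]
    for nm,p in(('wrist',w),('scene',a),('side',b)):
        p['g']=cv2.GaussianBlur(p['frame'],(3,3),0).astype(np.float32)
        best=[]
        for th in np.arange(-.2,.7,.05):
            best.append(max((score(p,P,M,th,H,dx,'w' if nm=='wrist' else 's'),round(H,3),round(dx,3)) for H in np.arange(.037,.048,.002) for dx in np.arange(-.004,.0041,.002)))
        print(nm,[(round(t,2),round(float(x[0]),1),float(x[1]),float(x[2])) for t,x in zip(np.arange(-.2,.7,.05),best)])
E
python3 -c "
from fit import *
run('f.pkl')"
```

```text
wrist [(np.float64(-0.2), 23.0, 0.037, -0.004), (np.float64(-0.15), 22.2, 0.039, -0.004), (np.float64(-0.1), 24.1, 0.045, -0.004), (np.float64(-0.05), 23.1, 0.045, -0.002), (np.float64(-0.0), 23.1, 0.043, 0.0), (np.float64(0.05), 43.6, 0.037, -0.004), (np.float64(0.1), 48.9, 0.039, -0.004), (np.float64(0.15), 49.7, 0.039, -0.002), (np.float64(0.2), 51.3, 0.041, 0.0), (np.float64(0.25), 49.9, 0.047, 0.002), (np.float64(0.3), 49.6, 0.045, 0.002), (np.float64(0.35), 50.8, 0.039, 0.004), (np.float64(0.4), 45.8, 0.037, 0.004), (np.float64(0.45), 24.9, 0.037, 0.004), (np.float64(0.5), 26.2, 0.037, -0.004), (np.float64(0.55), 29.6, 0.039, -0.004), (np.float64(0.6), 32.6, 0.037, -0.004), (np.float64(0.65), 32.6, 0.039, -0.002)]
scene [(np.float64(-0.2), 44.6, 0.047, -0.004), (np.float64(-0.15), 43.4, 0.047, -0.004), (np.float64(-0.1), 43.4, 0.047, -0.004), (np.float64(-0.05), 44.0, 0.047, -0.004), (np.float64(-0.0), 50.2, 0.047, -0.004), (np.float64(0.05), 50.9, 0.047, -0.004), (np.float64(0.1), 51.3, 0.047, -0.002), (np.float64(0.15), 52.2, 0.047, 0.0), (np.float64(0.2), 53.0, 0.047, 0.0), 
[... 370 characters left out ...]
(-0.2), 51.2, 0.039, -0.004), (np.float64(-0.15), 51.2, 0.039, -0.004), (np.float64(-0.1), 51.9, 0.039, 0.0), (np.float64(-0.05), 53.3, 0.037, 0.0), (np.float64(-0.0), 53.3, 0.037, 0.0), (np.float64(0.05), 53.5, 0.037, 0.002), (np.float64(0.1), 53.2, 0.037, 0.004), (np.float64(0.15), 53.1, 0.037, 0.004), (np.float64(0.2), 51.2, 0.037, 0.004), (np.float64(0.25), 50.4, 0.037, 0.004), (np.float64(0.3), 49.0, 0.037, 0.004), (np.float64(0.35), 48.5, 0.037, 0.004), (np.float64(0.4), 48.3, 0.037, 0.004), (np.float64(0.45), 47.1, 0.037, 0.004), (np.float64(0.5), 46.0, 0.037, 0.004), (np.float64(0.55), 45.7, 0.037, 0.004), (np.float64(0.6), 44.2, 0.037, 0.004), (np.float64(0.65), 43.8, 0.037, 0.004)]
```

```bash
cat >> fit.py <<'E'
def joint(fn):
    a,b,w,s=pickle.load(open(fn,'rb'));M=rot(s['ee_rot']).as_matrix();P=np.array(s['position'])-.002*M[:,2]
    for p in(w,a,b): p['g']=cv2.GaussianBlur(p['frame'],(3,3),0).astype(np.float32)
    out=[]
    for th in np.arange(0,.5,.04):
        out.append(max((1.5*score(w,P,M,th,H,dx,'w')+score(a,P,M,th,H,dx,'s')+score(b,P,M,th,H,dx,'s'),round(th,2),round(H,4),round(dx,4)) for H in np.arange(.039,.0471,.001) for dx in np.arange(-.003,.0031,.001)))
    print([tuple(round(float(v),4) for v in o) for o in out])
E
python3 - <<'E'
from fit import *
joint('f.pkl')
a,b,w,s=pickle.load(open('f.pkl','rb'));M=rot(s['ee_rot']).as_matrix();P=np.array(s['position'])-.002*M[:,2]
g=cv2.cvtColor(w['frame'],cv2.COLOR_RGB2GRAY)
for x in(300,318,336): print(x,g[140:262:2,x])
for th in(0,.1,.2,.3,.4):
    u=np.sin(th)*M[:,0]-np.cos(th)*M[:,2];v=np.cos(th)*M[:,0]+np.sin(th)*M[:,2]
    print(th,*[proj(w,P-h*u+r*v)[0].round(0) for h,r in((.043,.03),(.029,.03),(.029,.011),(-.011,.011),(-.011,-.011))])
E
```

```text
[(120.2754, 0.0, 0.039, 0.001), (120.5615, 0.04, 0.04, -0.003), (153.1617, 0.08, 0.039, -0.003), (163.8961, 0.12, 0.041, -0.003), (166.3654, 0.16, 0.047, -0.002), (166.708, 0.2, 0.041, 0.0), (167.4221, 0.24, 0.04, 0.001), (165.8551, 0.28, 0.04, 0.002), (162.9404, 0.32, 0.046, 0.003), (146.5293, 0.36, 0.039, 0.003), (118.1313, 0.4, 0.04, 0.003), (114.2783, 0.44, 0.042, -0.003), (114.9759, 0.48, 0.041, -0.003)]
300 [143 145 144 149 149 146 143 146 144 147 142 146 143 144 146 147 146 144
 144 142 146 149 126  31  19  24  23  17  22  28  55  91 153 155 157 153
 154 152 154 157 157 157 153 152 153 156 120  82  86  88  88  88  88  90
  90  76  56  57  55  56  56]
318 [142 148 146 141 143 143 144 147 148 146 143 146 145 146 142 146 143 144
 143 145 147 143  74  10  23  19  20  25  26  55  91 157 156 155 156 152
 148 150 153 151 149 150 150 155 154 154 153 118  86  90  89  80  58  55
  58  59  57  57  57  57  58]
336 [145 142 143 142 140 146 143 141 144 140 141 146 147 144 143 147 146 147
 143 142 142 110  12  20  17  22  22  22  23  16  44  66 137 150 151 156
 153 153 152 150 150 148 148 152 149 147 148 153 130  91  90  88  86  89
  87  82  63  55  56  55  57]
0 [319. 181.] [319. 188.] [319. 229.] [319. 269.] [319. 324.]
0.1 [319. 189.] [319. 193.] [319. 235.] [319. 265.] [319. 323.]
0.2 [319. 197.] [319. 199.] [319. 240.] [319. 261.] [319. 321.]
0.3 [319. 206.] [319. 205.] [319. 246.] [319. 257.] [319. 319.]
0.4 [319. 215.] [319. 212.] [319. 252.] [319. 254.] [319. 317.]
```

Run:
```python
from h import *
go([.511,.125,.12],0)
```

```text
shift [124.9 -96.1 178.8] turn 113.8 phi 113.84 tilt 0.07 clock 26.6333 pos [0.5865 0.2635 0.2986] w 0.020486987027696798 F [ 0.4  0.4 -4. ] q [ 0.31  0.36  1.26 -0.    1.53 -1.67]
```

>>> apply_moves(
  deltas=[0, 13, -10, 0, 7, 0, 26, -20, 0, 14, 0, 39, -30, 10, 21, 0, 52, -40, 20, 28, 0, 65, -50, 40, 35, 0, 78, -60, 60, 42, 0, 91, -70, 80, 49, 0, 104, -80, 100, 56, 0, 117, -90, 120, 63, 0, 125, -96, 140, 70, 0, 125, -96, 160, 77, 0, 125, -96, 179, 84],
)

```text
clock: 27.63
position: [0.5111, 0.1244, 0.1197]
ee_rot: [0.0, 0.504, 0.863, 0.0]
contact_force: [0.1, -0.3, -3.9]
width: 0.021
gripper_force: 50.0
```

>>> apply_moves(
  deltas=[0, 0, 0, 10, 7, 0, 0, 0, 20, 14, 0, 0, 0, 30, 21, 0, 0, 0, 45, 28, 0, 0, 0, 55, 30, 0, 0, 0, 60, 30, 0, 0, 0, 60, 30, 0, 0, 0, 60, 30],
)

```text
clock: 28.3
position: [0.512, 0.1255, 0.0604]
ee_rot: [0.0, 0.707, 0.707, 0.0]
contact_force: [0.5, -0.4, -3.7]
width: 0.0206
gripper_force: 50.0
```

Run:
```python
from h import *
go([.511,.125,.05],0)
```

```text
shift [-0.5 -1.  10.4] turn -0.1 phi -0.05 tilt 0.04 clock 28.3 pos [0.512  0.1255 0.0604] w 0.02063106282254999 F [ 0.5 -0.4 -3.7] q [0.11 0.38 1.87 0.   0.88 0.11]
```

>>> apply_moves(
  deltas=[0, 0, 0, 6, 0, 0, 0, 0, 10, 0, 0, 0, 0, 10, 0, 0, 0, 0, 10, 0],
)

```text
clock: 28.63
position: [0.5116, 0.1258, 0.0498]
ee_rot: [-0.0, 0.707, 0.707, -0.0]
contact_force: [-0.9, 0.3, -4.5]
width: 0.0209
gripper_force: 50.0
```

>>> apply_moves(
  deltas=[0, 0, 0, 1.5, 0, 0, 0, 0, 1.5, 0],
)

```text
clock: 28.8
position: [0.5118, 0.1258, 0.0484]
ee_rot: [0.0, 0.707, 0.707, 0.0]
contact_force: [-0.3, 0.1, -4.0]
width: 0.0208
gripper_force: 50.0
```

>>> apply_moves(
  deltas=[0, 0, 0, 1.5, 0, 0, 0, 0, 1.5, 0],
)

```text
clock: 28.97
position: [0.5117, 0.1258, 0.0468]
ee_rot: [-0.0, 0.707, 0.707, -0.0]
contact_force: [0.9, 0.5, -3.6]
width: 0.0205
gripper_force: 50.0
```

>>> apply_moves(
  deltas=[0, 0, 0, 1.5, 0, 0, 0, 0, 1.5, 0],
)

```text
clock: 29.13
position: [0.5117, 0.1258, 0.0452]
ee_rot: [-0.0, 0.707, 0.707, -0.0]
contact_force: [-0.9, 0.3, -4.4]
width: 0.0206
gripper_force: 50.0
```

>>> apply_moves(
  deltas=[0, 0, 0, 1.5, 0, 0, 0, 0, 1.5, 0],
)

```text
clock: 29.3
position: [0.5117, 0.1258, 0.0437]
ee_rot: [-0.0, 0.707, 0.707, -0.0]
contact_force: [0.4, -0.2, -3.7]
width: 0.0205
gripper_force: 50.0
```

>>> apply_moves(
  deltas=[0, 0, 0, 1, 0, 0, 0, 0, 1, 0],
)

```text
clock: 29.47
position: [0.5117, 0.1258, 0.0427]
ee_rot: [-0.0, 0.707, 0.707, -0.0]
contact_force: [0.4, 0.3, -3.7]
width: 0.0209
gripper_force: 50.0
```

>>> apply_moves(
  deltas=[0, 0, 0, 1, 0, 0, 0, 0, 1, 0],
)

```text
clock: 29.63
position: [0.5119, 0.1257, 0.0421]
ee_rot: [0.0, 0.707, 0.707, 0.0]
contact_force: [-0.3, 0.5, -2.1]
width: 0.0205
gripper_force: 50.4
```

>>> apply_moves(
  deltas=[0, 0, 0, -15, 0, 0, 10, 0, -40, -7, 0, 20, 0, -60, -14, 0, 20, 0, -60, -21, 0, 20, 0, -60, -28, 0, 20, 0, -60, -35, 0, 20, 0, -60, -42, 0, 20, 0, -60, -49, 0, 20, 0, -60, -56, 0, 20, 0, -60, -63, 0, 20, 0, -60, -70, 0, 20, 0, -60, -77],
)

```text
clock: 30.63
position: [0.5116, 0.1458, 0.1017]
ee_rot: [-0.0, 0.111, 0.994, 0.0]
contact_force: [0.4, -0.5, -3.8]
width: 0.0201
gripper_force: 50.0
```

>>> apply_moves(
  deltas=[0, 0, 0, 0, -7, 0, 0, 0, 0, -14, 0, 0, 0, 0, -21, 0, 0, 0, 0, -28, 0, 0, 0, 0, -35, 0, 0, 0, 0, -42, 0, 0, 0, 0, -49, 0, 0, 0, 0, -56, 0, 0, 0, 0, -63, 0, 0, 0, 0, -70, 0, 0, 0, 0, -77, 0, 0, 0, 0, -82],
)

```text
clock: 31.63
position: [0.5116, 0.1458, 0.1017]
ee_rot: [-0.0, -0.568, 0.823, 0.0]
contact_force: [0.2, 0.2, -4.1]
width: 0.0205
gripper_force: 50.0
```

Run:
```python
from h import *
go([.511,.110,.048],160)
```

```text
shift [ 33.7 -12.1  53.7] turn -0.7 phi 159.25 tilt 0.02 clock 31.6333 pos [0.5116 0.1458 0.1017] w 0.02054863474720038 F [ 0.2  0.2 -4.1] q [ 0.15  0.34  1.81  0.    0.99 -2.63]
```

>>> apply_moves(
  deltas=[0, 10, -3.5, 25, 0, 0, 28, -10, 45, 0, 0, 28, -10, 54, 0, 0, 28, -10, 54, 0, 0, 28, -10, 54, 0],
)

```text
clock: 32.05
position: [0.511, 0.1162, 0.0476]
ee_rot: [-0.0, -0.566, 0.825, 0.0]
contact_force: [-0.3, -0.0, -3.1]
width: 0.0206
gripper_force: 49.8
```

>>> apply_moves(
  deltas=[0, 3, -1, 0, 0, 0, 6, -2, 0, 0, 0, 9, -3, 0, 0, 0, 9, -3, 0, 0],
)

```text
clock: 32.38
position: [0.5111, 0.1063, 0.0486]
ee_rot: [0.001, -0.566, 0.824, -0.0]
contact_force: [-0.1, -0.2, -4.5]
width: 0.0207
gripper_force: 49.8
```

>>> apply_moves(
  deltas=[0, 3, -1, 0, 0, 0, 5, -2, 0, 0, 0, 5, -2, 0, 0],
)

```text
clock: 32.63
position: [0.5107, 0.1022, 0.0481]
ee_rot: [-0.001, -0.565, 0.825, -0.001]
contact_force: [-0.3, 0.3, -4.5]
width: 0.0207
gripper_force: 49.8
```

>>> apply_moves(
  deltas=[0, 2, -0.7, 0, 0, 0, 4, -1.4, 0, 0, 0, 4, -1.4, 0, 0],
)

```text
clock: 32.88
position: [0.5107, 0.1008, 0.0481]
ee_rot: [-0.0, -0.564, 0.826, -0.001]
contact_force: [0.1, 5.8, -2.3]
width: 0.0207
gripper_force: 50.1
```

>>> apply_moves(
  deltas=[0, 2, -0.7, 0, 0, 0, 3, -1, 0, 0, 0, 3, -1, 0, 0],
)

```text
clock: 33.13
position: [0.5106, 0.1003, 0.0483]
ee_rot: [0.0, -0.563, 0.827, -0.001]
contact_force: [-0.2, 10.7, -1.9]
width: 0.0201
gripper_force: 50.1
```

>>> apply_moves(
  deltas=[0, 2, -0.7, 0, 0, 0, 4, -1.4, 0, 0, 0, 6, -2, 0, 0, 0, 6, -2, 0, 0],
)

```text
clock: 33.47
position: [0.5103, 0.0983, 0.049]
ee_rot: [0.001, -0.561, 0.828, -0.001]
contact_force: [-0.9, 20.0, 2.5]
width: 0.0205
gripper_force: 50.9
```

>>> apply_moves(
  deltas=[0, 2, -0.7, 0, 0, 0, 4, -1.4, 0, 0, 0, 4, -1.4, 0, 0],
)

```text
clock: 33.72
position: [0.5095, 0.0957, 0.0493]
ee_rot: [0.0, -0.56, 0.829, -0.001]
contact_force: [-3.3, 20.9, 6.4]
width: 0.0204
gripper_force: 51.7
```

>>> apply_moves(
  deltas=[0, 1.5, -0.5, 0, 0, 0, 1.5, -0.5, 0, 0, 0, -10, 3.5, -2, 0, 0, -20, 7, -5, 0, 0, -20, 7, -5, 0],
)

```text
clock: 34.13
position: [0.5111, 0.1123, 0.0531]
ee_rot: [-0.003, -0.563, 0.826, -0.006]
contact_force: [1.2, -0.1, -4.5]
width: 0.0206
gripper_force: 50.7
```

Run:
```python
from h import *
go([.586,.265,.29],114)
```

```text
shift [-166.8  -15.6 -238.7] turn 44.5 phi 158.52 tilt 0.8 clock 34.1333 pos [0.5111 0.1123 0.0531] w 0.020647281421851942 F [ 1.2 -0.1 -4.5] q [ 0.09  0.39  1.89 -0.02  0.86 -2.66]
```

>>> apply_moves(
  deltas=[0, -8, 3, 0, 0, 0, -8, 3, 4, 0, 0, -8, 3, 4, 0],
)

```text
clock: 34.38
position: [0.51, 0.1192, 0.0476]
ee_rot: [-0.004, -0.563, 0.827, -0.006]
contact_force: [0.0, -0.1, -3.6]
width: 0.0208
gripper_force: 50.6
```

>>> apply_moves(
  deltas=[0, 0, 0, 1.5, 0, 0, 0, 0, 1.5, 0],
)

```text
clock: 34.55
position: [0.5102, 0.1188, 0.0464]
ee_rot: [-0.004, -0.562, 0.827, -0.006]
contact_force: [0.3, -0.7, -3.6]
width: 0.0207
gripper_force: 50.6
```

>>> apply_moves(
  deltas=[0, 0, 0, 1.5, 0, 0, 0, 0, 1.5, 0],
)

```text
clock: 34.72
position: [0.5104, 0.1189, 0.0452]
ee_rot: [-0.004, -0.562, 0.827, -0.006]
contact_force: [-1.3, 0.9, -4.2]
width: 0.0208
gripper_force: 50.6
```

>>> apply_moves(
  deltas=[0, 0, 0, 1.5, 0, 0, 0, 0, 1.5, 0],
)

```text
clock: 34.88
position: [0.5107, 0.119, 0.0439]
ee_rot: [-0.003, -0.562, 0.827, -0.006]
contact_force: [0.8, 0.2, -4.8]
width: 0.0206
gripper_force: 50.7
```

>>> apply_moves(
  deltas=[0, 0, 0, 1.5, 0, 0, 0, 0, 1.5, 0],
)

```text
clock: 35.05
position: [0.5109, 0.1192, 0.0434]
ee_rot: [-0.003, -0.562, 0.827, -0.006]
contact_force: [-1.3, 0.6, 3.4]
width: 0.0207
gripper_force: 51.7
```

>>> apply_moves(
  deltas=[0, 0, 0, 1, 0, 0, 0, 0, 1, 0],
)

```text
clock: 35.22
position: [0.5109, 0.1194, 0.0431]
ee_rot: [-0.003, -0.562, 0.827, -0.006]
contact_force: [-2.7, -0.4, 10.5]
width: 0.0207
gripper_force: 52.4
```

Run:
```python
from fit import *
go([.586,.265,.29],114)
a=get_image('scene');b=get_image('side');w=get_image('wrist');pickle.dump((a,b,w,get_state()),open('f2.pkl','wb'))
joint('f2.pkl')
g=cv2.cvtColor(w['frame'],cv2.COLOR_RGB2GRAY)
for x in(290,318,346): print(x,g[150:262:2,x].tolist())
```

```text
shift [-160.1  -18.  -248.7] turn 44.4 phi 158.42 tilt 0.8 clock 35.2167 pos [0.5109 0.1194 0.0431] w 0.020712038893813085 F [-2.7 -0.4 10.5] q [ 0.11  0.4   1.9  -0.02  0.84 -2.65]
[(110.1485, 0.0, 0.042, -0.001), (113.0947, 0.04, 0.044, -0.003), (117.7926, 0.08, 0.045, -0.003), (121.8196, 0.12, 0.045, -0.003), (128.6972, 0.16, 0.044, -0.003), (159.9613, 0.2, 0.04, -0.003), (176.9538, 0.24, 0.047, -0.002), (174.4037, 0.28, 0.047, -0.002), (175.5644, 0.32, 0.047, 0.001), (173.111, 0.36, 0.045, 0.002), (172.9976, 0.4, 0.045, 0.002), (170.363, 0.44, 0.044, 0.003), (157.9162, 0.48, 0.039, 0.003)]
290 [73, 73, 66, 41, 42, 41, 32, 57, 95, 92, 91, 92, 92, 92, 98, 158, 165, 164, 161, 159, 158, 159, 161, 163, 159, 157, 158, 160, 159, 162, 162, 160, 128, 188, 189, 191, 194, 192, 188, 186, 188, 187, 186, 182, 181, 180, 76, 16, 20, 23, 19, 21, 20, 20, 8, 15]
318 [39, 33, 70, 93, 92, 90, 90, 90, 88, 105, 150, 155, 154, 159, 162, 162, 163, 162, 162, 159, 157, 156, 155, 156, 159, 162, 162, 162, 160, 107, 178, 191, 190, 188, 185, 180, 181, 186, 186, 181, 180, 180, 184, 187, 185, 181, 175, 178, 181, 177, 158, 80, 75, 75, 76, 76]
346 [94, 91, 93, 94, 140, 160, 160, 158, 160, 159, 158, 160, 160, 159, 161, 162, 160, 161, 162, 160, 160, 158, 159, 157, 158, 158, 158, 160, 161, 158, 160, 158, 113, 168, 177, 177, 183, 179, 179, 178, 179, 175, 172, 172, 175, 174, 85, 31, 26, 20, 15, 16, 24, 18, 21, 12]
```

Run:
```python
from fit import *
a,b,w,s=pickle.load(open('f2.pkl','rb'));M=rot(s['ee_rot']).as_matrix();P=np.array(s['position'])-.002*M[:,2]
from scipy.optimize import least_squares
def f(x,full=False):
    th,H,dx=x[0],x[1]/1e3,x[2]/1e3
    u=np.sin(th)*M[:,0]-np.cos(th)*M[:,2];v=np.cos(th)*M[:,0]+np.sin(th)*M[:,2];c=P-H*u+dx*v
    r=[proj(w,c+.014*u+.03*v)[0][1]-208.5,proj(w,c+.014*u+.011*v)[0][1]-250.5,((c+.03*v)[2]-.0)*2000]
    return r if full else r
for w3 in(0,1): pass
r=least_squares(f,[.3,40,0]);print(r.x,f(r.x))
for th in(.2,.25,.3,.35,.4):
    q=least_squares(lambda y:f([th,*y]),[40,0]);print(th,q.x,np.round(f([th,*q.x]),1))
```

```text
[ 0.28055289 39.01623314 -1.56052875] [np.float64(-4.263256414560601e-13), np.float64(2.8421709430404007e-13), np.float64(-2.0816681711721685e-14)]
0.2 [40.96318604 -3.75211399] [ 0.2 -0.3  0. ]
0.25 [39.76484717 -2.36771151] [ 0.1 -0.1  0. ]
0.3 [38.53399133 -1.06187424] [-0.  0. -0.]
0.35 [37.2760647   0.16703255] [-0.1  0.1 -0. ]
0.4 [35.99620486  1.32103503] [-0.1  0.1 -0. ]
```

Run:
```python
from h import *
go([.5875,.2653,.252],114)
```

```text
shift [-161.4  -19.  -210.6] turn 44.4 phi 158.43 tilt 0.8 clock 35.3667 pos [0.511  0.1194 0.0432] w 0.02030798180838635 F [-3.6  1.3 10.6] q [ 0.11  0.4   1.9  -0.02  0.84 -2.65]
```

>>> apply_moves(
  deltas=[0, 0, 0, -15, 0, 0, 0, 0, -45, 5, 0, 0, 0, -80, 12, 0, 0, 0, -115, 19, 0, 0, 0, -150, 26, 0, 0, 0, -185, 33, 0, -20, 0, -215, 40, 0, -50, 0, -225, 44.4, 0, -80, -5, -225, 44.4, 0, -110, -10, -220, 44.4, 0, -140, -15, -215, 44.4, 0, -155, -18, -212, 44.4],
)

```text
clock: 36.37
position: [0.5852, 0.2628, 0.2503]
ee_rot: [-0.001, -0.209, 0.978, -0.006]
contact_force: [0.6, 0.3, -3.6]
width: 0.0206
gripper_force: 50.6
```

Run:
```python
from h import *
go([.5875,.2653,.252],114)
```

```text
shift [-3.2  1.3 -1.8] turn 0.1 phi 114.11 tilt 0.69 clock 36.3667 pos [0.5852 0.2628 0.2503] w 0.020638393023177395 F [ 0.6  0.3 -3.6] q [ 0.32  0.38  1.35 -0.01  1.42 -1.67]
```

>>> apply_moves(
  deltas=[0, -1, 0.5, -1, 0, 0, -2, 1, -1.5, 0, 0, -3, 1, -1.5, 0, 0, -3, 1, -1.5, 0, 0, -3, 1, -1.5, 0, 0, -3, 1, -1.5, 0],
)

```text
clock: 36.87
position: [0.5861, 0.2609, 0.2536]
ee_rot: [-0.001, -0.208, 0.978, -0.007]
contact_force: [0.2, -0.3, -4.5]
width: 0.0205
gripper_force: 50.6
```

Run:
```python
from fit import *
go([.5875,.2653,.252],114)
a=get_image('scene');b=get_image('side');w=get_image('wrist');pickle.dump((a,b,w,get_state()),open('f3.pkl','wb'))
joint('f3.pkl')
M=rot(get_state()['ee_rot']).as_matrix();print(M)
n=np.array([-.292,-.129,.9477])
for th in(.2,.25,.3,.35,.4):
    u=np.sin(th)*M[:,0]-np.cos(th)*M[:,2];c=np.array(get_state()['position'])-.002*M[:,2]-.0385*u
    print(th,np.arccos(u@n).round(3),(c-[.5987,.2703,.2175]).round(4))
for p,nm in((a,'scene'),(b,'side')): print(nm,[(r['point'],r['score']) for r in place_of('die_face',p)[:3]],proj(p,c), [(r['point'],r['score']) for r in place_of('key_tip',p)[:2]])
for q,pos in(('jar',a),('stamp',a)): print(q,[(np.round(r['point']),r['score']) for r in place_of(q,pos)[:1]])
```

```text
shift [-3.   3.4  1.5] turn -0.0 phi 113.97 tilt 0.81 clock 36.8667 pos [0.5861 0.2609 0.2536] w 0.020498948799647695 F [ 0.2 -0.3 -4.5] q [ 0.32  0.38  1.34 -0.01  1.43 -1.67]
[(127.2065, 0.0, 0.039, -0.003), (137.4706, 0.04, 0.039, -0.003), (135.6137, 0.08, 0.039, -0.002), (134.1946, 0.12, 0.039, 0.0), (134.8144, 0.16, 0.039, 0.001), (132.1868, 0.2, 0.039, 0.002), (160.7835, 0.24, 0.039, -0.003), (164.0369, 0.28, 0.039, -0.003), (164.1041, 0.32, 0.039, -0.002), (165.1219, 0.36, 0.04, 0.0), (164.3415, 0.4, 0.039, 0.001), (165.5799, 0.44, 0.039, 0.002), (164.136, 0.48, 0.039, 0.003)]
[[-0.91362115 -0.40656434  0.00135113]
 [-0.40654252  0.91352585 -0.01391759]
 [ 0.0044241  -0.0132647  -0.99990223]]
0.2 0.13 [-0.0054 -0.0064  0.0002]
0.25 0.08 [-0.0036 -0.0056  0.0006]
0.3 0.031 [-0.0019 -0.0049  0.0011]
0.35 0.023 [-0.0003 -0.0041  0.0017]
0.4 0.071 [ 0.0014 -0.0034  0.0024]
scene [([350.4, 257.4], 0.72), ([386.9, 144.7], 0.54), ([281.6, 232.5], 0.53)] [[387.29999988 142.12944577]] [([306.3, 249.6], 0.54)]
side [([276.3, 249.9], 0.71), ([339.6, 235.2], 0.66), ([309.9, 145.5], 0.64)] [[309.44461718 145.71874416]] [([315.2, 247.6], 0.49), ([382.7, 260.9], 0.41)]
jar [(array([413., 250.]), 0.91)]
stamp [(array([248., 304.]), 0.69)]
```

>>> apply_moves(
  deltas=[0, -1, 2, 0, 0, 0, -2, 3, 0, 0, 0, -2, 3, 0, 0, 0, -2, 3, 0, 0, 0, -2, 3, 0, 0, 0, -2, 3, 0, 0, 0, -2, 3, 0, 0, 0, -2, 3, 0, 0, 0, -2, 3, 0, 0, 0, -2, 3, 0, 0, 0, -2, 3, 0, 0, 0, -2, 3, 0, 0],
)

```text
clock: 38.32
position: [0.587, 0.2653, 0.2531]
ee_rot: [-0.001, -0.208, 0.978, -0.007]
contact_force: [0.0, -0.4, -3.7]
width: 0.0204
gripper_force: 50.6
```

Run:
```python
from h import *
go([.5875,.2653,.252],114);print(np.abs(get_state()['qd']).max(),get_state()['gripper_force'])
print(sign_off())
```

```text
shift [-0.4 -0.2  1.1] turn 0.0 phi 114.02 tilt 0.8 clock 38.3167 pos [0.587  0.2653 0.2531] w 0.02041648033030258 F [ 0.  -0.4 -3.7] q [ 0.32  0.38  1.34 -0.01  1.43 -1.66]
0.001990820629404454 50.63325762748718
the job is handed in; nothing more can be done
None
```

I handed the job in at 38 s with the key left in the lock, the lock at its stop and the die held still; by my measurements the underside's centre is within about 5 mm of the view point and its axis within about 0.13 rad of the optical axis, but the judge returned no verdict.

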